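Open the sample chest and load the finished mounts

ROBOT

A 6-joint arm with a two-finger parallel gripper is mounted at the origin on the work surface. World frame = base frame: x ahead of the robot, y to its left, z up, the work surface at z = 0. Lengths are in m, angles in rad, forces in N, time in s.
With the tool pointing down it reaches from about 0.225 to 0.875 m from the base axis. Payload 3.4 kg.
Tool frame: the origin (TCP) lies midway between the tips of the shut fingers; the grasp point (between the pads) lies 19 mm behind it (manip.pinch_z is the distance from the TCP to the grasp point, in m); z points along the fingers, y is the line along which they close (so a half turn about z gives the same grasp; the last joint's range is limited). The gripper opens to 85 mm and grips with 20 to 120 N. Pads are 22 mm wide; open, the fingers measure 114 mm over their backs; the gripper's body (76 mm by 85 mm) begins 54 mm behind the grasp point. The pads swing forward as they close: fully open they stand 13 mm farther back than shut.
Start: joints at [-1.343, 0.276, 1.505, -0, 1.361, -0.121], TCP at [0.197, -0.54, 0.231] pointing down, gripper open.
Joint ranges: [-2.89, 2.89], [-0.75, 2.08], [0.22, 2.7], [-1.18, 4.32], [0.11, 2.71], [-2.7, 2.7]. Speed limits (rad/s): [2.57, 2.57, 3.14, 3.14, 3.14, 3.14].

INTERFACE

Orientations are given as a unit quaternion [w, x, y, z].
In Python, from rig import manip gives the robot as it stands.
- The arm moves only by the tool carry_out, never from a script. Its arguments are lists of equal length, an entry for each row: "delta_pos": the shift along the tool's x, y, z scaled (see below), a list of three; "turn": the turn, a rotation vector about the tool's x, y, z scaled (see below), a list of three; "claw": the closure, from -1 (fully open) to 1 (shut). A call has 1 to 12 rows; each row is the pose to reach, as a shift and turn from the pose commanded when the call began, along the tool's axes at that moment; what a row does not reach only later rows make up. The controller multiplies each number of a shift by 400 mm and each number of a turn by 30 degrees. A row lasts 1/10 s, in which the tool goes at most 50 mm and 8.59 degrees, less where a joint would pass 70% of its speed; a pose out of reach is approached as far as the arm can. A call with a number of a shift or a turn outside -1 to 1 is refused whole. A call with a gripper value outside its range is refused whole. The fingers move at their own pace and stop on an object; "force" is the grip in N (left out, the last holds). Time passes only in rows, so rows that repeat a pose let the fingers close. It gives the time, the measured TCP pose, the force, the opening and the grip force at its end, in the units of the state.
- manip.get_state(): the state, without advancing time (a new reading comes with each control period).
- manip.get_image(name): name is "scene" or "top" or "wrist"; returns a dict with "image" (480x640x3 uint8, red, green, blue), "z_map" (480x640 float32, m along the optical axis (not along the pixel's ray), 0 where there is no reading), "fx", "fy", "cx", "cy" (pixels), "world_to_cam" (4x4, takes a point from world to camera coordinates). Camera axes: x right, y down, z forward; pixel columns grow to the right and rows downward; lengths in m; the calibration is good to about 2 mm. A picture is of the moment at which its call begins.
- manip.sign_off(): hands the job in; it is judged then, once.
Trained networks look in the newest picture that a camera, given by its name, has taken for a name from the list of things; names that differ only in an ending like _2 or _b are one class to them, and where a whole thing is asked for, a point or a joint stands for the part that bears it (a point fixed in the world has none). Each returns a list of dicts, best first, with "score" (0 to 1); they miss things now and then, are a little off and sometimes report something else, mostly with a low value. They report only what shows in the picture. A call takes as long as a camera call. They do not tell look-alikes from the thing itself.
- manip.spot_in(camera, query): "point" ([x, y, z] in m, in world coordinates, good to about 4 mm: the middle of the surface that is visible of it).
- manip.place_of(camera, query): "point" ([x, y, z] in m, in world coordinates, good to about 4 mm: a listed point, or the origin of a listed thing).
The state is a dict: "clock": time; "qpos": joint angles; "qd": joint speeds; "effort": joint torques, N m; "position": TCP position; "ee_rot": TCP orientation; "contact_force": force on the tool from outside, world axes, zero at the start; "moment": the same for the moment, N m; "width": finger opening in m; "gripper_force": force on a finger pad.
Only numpy, scipy, OpenCV 4.12 (cv2) and the standard library are available. Lean on these libraries where they do the work, as an engineer would, in place of code of your own. Each camera call takes 0.05 s, during which the arm holds its last target. There are 200 camera calls.

TASK

Load the finished specimen mounts into the sample chest: move the canister by its handle from the stand to the middle of the cork mat, keeping it upright, pull the retaining pin from the hasp and lay it in the white tray, then lift the lid off the chest and lay it flat, handle up, on the middle of the empty stand. Put every mount on the bench into the open chest and leave everything else where it is.

Things in the scene. Friction and masses are not known exactly. Their poses are not given: they have to be found in the camera images.
- crate: open-topped aluminium sample chest fixed to the bench, 170 (x) x 150 (y) x 62 mm high, walls 4 mm, floor about 4 mm thick; closed at the start by the loose lid. Origin under its centre, z up. The hasp is on its -x side: a block 30 mm wide and 40 mm deep with an upright steel staple (its top 93 mm above the bench)
- staple (a point): middle of the eye of the staple, 106 mm from the chest's centre on its -x side, 74 mm above the bench. The staple is an upright loop of 6 mm wire in the chest's x-z plane, its eye 16 mm wide, so that the pin passes through along the chest's y
- lid: loose lid on the chest, 0.35 kg: plate 174 x 154 x 5 mm, origin at the centre of its underside, axes as the chest's when closed. A 154 x 134 x 6 mm black pad beneath it sits in the chest's mouth (4 mm play). A steel tongue, 60 x 48 x 6 mm, on its -x side has a 36 x 14 mm slot for the staple; the pin over it holds the lid down. With the pin out, lift straight up 40 mm to clear the staple
- lid_handle (a point): centre of the lid's handle bar, 40 mm above the lid's origin: a steel bar 12 mm wide (x), 80 mm long along the lid's y, 10 mm high, on two posts 35 mm either side, with 30 mm free below it
- pin: loose flat steel retaining pin, 50 g: a bar 12 mm wide (x), 7 mm high (z), from y = -51 to y = +35 mm in its own frame, lying along the chest's y through the staple, on top of the lid's tongue. Origin on its underside, in the staple when inserted. It comes out towards its own -y (the end with the tab); after about 50 mm it is free
- pin_tab (a point): middle of the pin's upright grip tab: a steel plate at y = -48 mm of the pin, 22 mm wide (x), 6 mm thick (y), from the pin's underside to 40 mm above it; this point is 26 mm above the underside
- stand: low grey stand fixed to the bench, 140 x 140 mm, flat top 45 mm above the bench, on four legs; the canister is on it at the start. Origin on the bench under its centre
- canister: closed steel canister, 0.45 kg, 82 mm across, 72 mm high without its handle; origin at the centre of its underside, z up
- can_handle (a point): centre of the canister's fixed handle bar, 115.5 mm above its underside: 10 mm wide (x), 74 mm long along the canister's y, 9 mm high, with 39 mm free below it
- mat: round cork mat fixed to the bench, 130 mm across, 4 mm thick; origin under its centre
- tray: shallow white tray fixed to the bench, 120 (x) x 160 (y) x 18 mm, walls and floor about 4 mm; origin under its centre
- mount1: finished specimen mount: grey resin cylinder 32 mm across, 28 mm high, a bright steel rectangle in its top, 60 g; origin at the centre of its underside. Standing on the bench. May be absent
- mount2: finished specimen mount: grey resin cylinder 32 mm across, 28 mm high, a bright steel rectangle in its top, 60 g; origin at the centre of its underside. Standing on the bench. May be absent
- mount3: finished specimen mount: grey resin cylinder 32 mm across, 28 mm high, a bright steel rectangle in its top, 60 g; origin at the centre of its underside. Standing on the bench. May be absent
- mount4: finished specimen mount: grey resin cylinder 32 mm across, 28 mm high, a bright steel rectangle in its top, 60 g; origin at the centre of its underside. Standing on the bench. May be absent
- mount5: finished specimen mount: grey resin cylinder 32 mm across, 28 mm high, a bright steel rectangle in its top, 60 g; origin at the centre of its underside. Standing on the bench. May be absent
- dish: bystander, to be left alone: open glass dish, 62 mm across, 14 mm high; origin under its centre
- slidebox: bystander, to be left alone: closed blue plastic slide box, 90 x 170 x 30 mm; origin under its centre
- bottle: bystander, to be left alone: amber glass bottle, 60 mm across, 130 mm high; origin under its centre
- tweezers: bystander, to be left alone: dark steel tweezers lying flat, 130 mm long along their x; origin under its centre
- beaker: bystander, to be left alone: clear beaker, 60 mm across, 75 mm high; origin under its centre
- pad: bystander, to be left alone: paper note pad, 100 x 140 x 10 mm; origin under its centre
Mind the look-alikes: they are no part of the job. Of the things shaped like the pin, the steel one is meant. What is shaped like the mount5 but red is not meant.

How it is judged:
By the outcome, as a careful person would: the job done as asked, in the order asked, and still so for the second after the job is handed in, with the robot touching nothing.
Of mount1, mount2, mount3, mount4, mount5 only 3 to 5 are there at a start; the rules pass over those that are not, and their reading is None.
At some moment in a run one of mount1, mount2, mount3, mount4, mount5 may be knocked a few centimetres aside while the robot is not near it.
It also fails if it takes over 210 s, if anything falls off the work surface, if the arm or the gripper's body presses on something with over 40 N, if the wrist force passes 120 N, or if a joint passes its speed limit or range.

## Working session

There is one attempt and no reset: what is moved stays moved. The work goes in short steps, Python scripts to look and compute and a tool call to move; the robot and the scene stay as the last step left them, time stands still between calls to the robot, and variables do not carry over. Pictures are saved under pics/ and viewed, at most 14 in all, crops included, and the job is handed in when it is done.

Besides the shell and the picture viewer there is one more tool, called after "Emit:" as name(argument=value, ...) on one line, values as JSON. carry_out: Moves the arm, as the interface text tells. Shifts and turns lie within -1 to 1; 1 stands for 400 mm of shift or 30 degrees of turn. Its arguments: {"type":"object","properties":{"delta_pos":{"type":"array","items":{"type":"array","items":{"type":"number","minimum":-1,"maximum":1}}},"turn":{"type":"array","items":{"type":"array","items":{"type":"number","minimum":-1,"maximum":1}}},"claw":{"type":"array","items":{"type":"number"}},"force":{"type":"number"}},"required":["delta_pos","turn","claw"]}

```bash
mkdir -p pics; ls
cat > h.py <<'E'
import numpy as np, cv2
from rig import manip
from scipy.spatial.transform import Rotation as R
def save(cam,name):
    d=manip.get_image(cam); cv2.imwrite(f'pics/{name}.png',d['image'][:,:,::-1]); return d
def proj(d,p):
    q=d['world_to_cam']@np.r_[p,1]; return np.round([d['fx']*q[0]/q[2]+d['cx'],d['fy']*q[1]/q[2]+d['cy']]).astype(int)
def cloud(d):
    z=d['z_map']; v,u=np.mgrid[:480,:640]
    P=np.stack([(u-d['cx'])/d['fx']*z,(v-d['cy'])/d['fy']*z,z],-1)
    T=np.linalg.inv(d['world_to_cam']); W=P@T[:3,:3].T+T[:3,3]; W[z==0]=np.nan; return W
def rot():
    s=manip.get_state(); w,x,y,z=s['ee_rot']; return R.from_quat([x,y,z,w])
E
python3 - <<'E'
from h import *
d=save('top','top0'); s=save('scene','scene0')
np.savez('d0.npz',W=cloud(d),img=d['image'])
for n in ['crate','staple','lid','lid_handle','pin','pin_tab','stand','canister','can_handle','mat','tray','mount1','dish','slidebox','bottle','tweezers','beaker','pad']:
    for c,dd in(('top',d),('scene',s)):
        print(n,c,[(np.round(r['point'],3).tolist(),round(r['score'],2),proj(dd,r['point']).tolist()) for r in manip.place_of(c,n)[:7]])
st=manip.get_state(); print(st['clock'],st['position'],st['ee_rot'],st['width'],manip.pinch_z)
E
```

```text
pics
crate top []
crate scene [([0.572, 0.285, 0.0], 0.87, [439, 262]), ([0.767, -0.205, -0.004], 0.52, [260, 370]), ([0.441, 0.39, 0.0], 0.35, [452, 224])]
staple top [([0.463, 0.273, 0.073], 0.79, [205, 281])]
staple scene [([0.468, 0.273, 0.075], 0.81, [422, 215]), ([0.591, 0.013, 0.045], 0.55, [340, 274])]
lid top [([0.574, 0.276, 0.065], 0.76, [207, 241])]
lid scene [([0.572, 0.289, 0.062], 0.59, [445, 243])]
lid_handle top [([0.569, 0.288, 0.105], 0.71, [199, 239])]
lid_handle scene [([0.593, -0.352, -0.001], 0.69, [182, 318]), ([0.574, 0.286, 0.102], 0.64, [447, 231]), ([0.607, 0.022, 0.002], 0.58, [345, 290])]
pin top [([0.464, 0.272, 0.069], 0.71, [206, 281]), ([0.413, 0.143, -0.003], 0.66, [257, 304]), ([0.316, 0.274, 0.002], 0.45, [207, 339]), ([0.47, 0.226, 0.094], 0.21, [221, 278])]
pin scene [([0.468, 0.27, 0.069], 0.64, [420, 217]), ([0.406, 0.148, -0.002], 0.47, [367, 232]), ([0.318, 0.273, -0.003], 0.44, [397, 207])]
pin_tab top [([0.382, 0.18, 0.028], 0.63, [241, 314]), ([0.473, 0.225, 0.095], 0.56, [222, 277]), ([0.365, 0.293, 0.031], 0.45, [199, 320])]
pin_tab sce
[... 1962 characters left out ...]
, [428, 335]), ([0.766, -0.201, -0.004], 0.42, [262, 369])]
tweezers top [([0.544, 0.46, 0.005], 0.65, [145, 256])]
tweezers scene [([0.541, 0.454, 0.001], 0.54, [492, 243]), ([0.47, 0.274, 0.073], 0.49, [422, 216])]
beaker top [([0.653, 0.422, 0.002], 0.72, [162, 219]), ([0.573, 0.279, 0.061], 0.67, [206, 242]), ([0.603, 0.022, 0.002], 0.36, [302, 238])]
beaker scene [([0.652, 0.415, -0.002], 0.62, [503, 275])]
pad top [([0.377, -0.494, -0.006], 0.65, [488, 320])]
pad scene [([0.377, -0.498, -0.002], 0.91, [122, 266]), ([0.651, 0.416, -0.001], 0.26, [503, 274])]
1.9 [ 0.19653735 -0.54041322  0.23132712] [6.06724675e-05 9.84826945e-01 1.73539286e-01 1.20709030e-05] 0.08536255315897526 0.0187
```

View pics/top0.png

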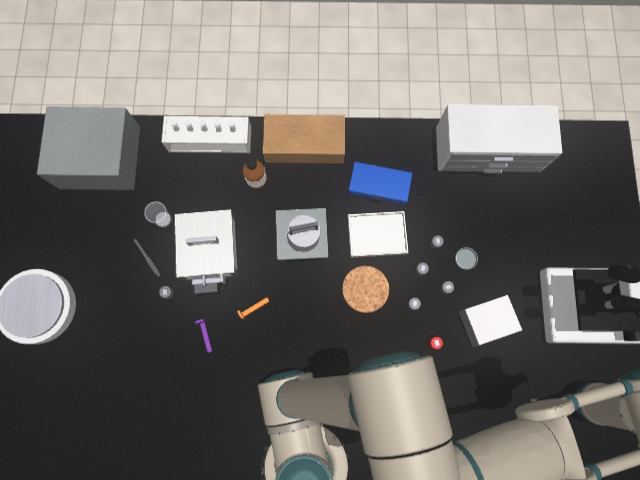

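View pics/scene0.png

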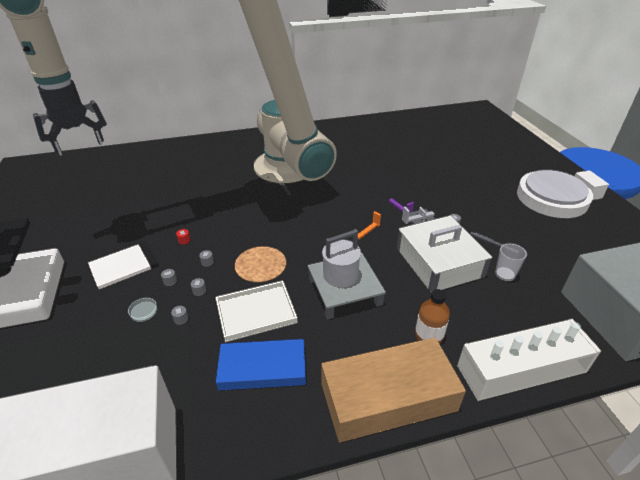

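Run:
```python
from h import *
z=np.load('d0.npz'); W=z['W']; im=z['img']
def yaw(name,x0,x1,y0,y1,z0,z1):
    m=(W[...,0]>x0)&(W[...,0]<x1)&(W[...,1]>y0)&(W[...,1]<y1)&(W[...,2]>z0)&(W[...,2]<z1)
    P=W[m][:,:2].astype(np.float32)
    if len(P)<5: print(name,len(P));return
    r=cv2.minAreaRect(P*1000); print(name,len(P),'mean',P.mean(0).round(4),'med z',np.median(W[m][:,2]).round(4),'rect',np.round(r[0],1),np.round(r[1],1),round(r[2],1))
yaw('lidplate',.45,.70,.15,.40,.055,.08)
yaw('lidhandle',.50,.66,.2,.37,.09,.12)
yaw('canhandle',.53,.66,-.06,.08,.15,.18)
yaw('cantop',.53,.66,-.06,.08,.105,.13)
yaw('stand',.5,.72,-.09,.13,.035,.055)
yaw('tray',.52,.72,-.3,-.08,.012,.03)
yaw('mat',.38,.55,-.25,-.08,.002,.008)
yaw('tab',.42,.52,.19,.245,.08,.12)
for n,(x,y) in dict(a=(.42,-.285),b=(.317,-.341),c=(.465,-.376),d=(.516,-.31),e=(.592,-.353),f=(.442,.388)).items(): yaw(n,x-.03,x+.03,y-.03,y+.03,.018,.04)
yaw('dk',.25,.45,.09,.35,.003,.05)
c=im[255:355,185:285]; e=im[245:345,395:495]
cv2.imwrite('pics/crop0.png',np.hstack([cv2.resize(c,(400,400),interpolation=2),cv2.resize(e,(400,400),interpolation=2)])[:,:,::-1])
```

```text
lidplate 3771 mean [0.5621 0.2826] med z 0.069 rect [565.1 298.3] [239.4 186.3] 5.9
lidhandle 168 mean [0.5702 0.2813] med z 0.1075 rect [570.8 281.9] [13.5 79.5] 6.1
canhandle 133 mean [0.5935 0.014 ] med z 0.1665 rect [594.1  13.6] [11.  73.7] 12.6
cantop 680 mean [0.5915 0.0137] med z 0.1186 rect [594.  14.] [85.8 80.9] 0.7
stand 1583 mean [0.6021 0.0256] med z 0.0464 rect [606.   21.8] [142.2 140.2] 3.8
tray 480 mean [ 0.6352 -0.1991] med z 0.0188 rect [ 616.7 -201.7] [206.2 182.3] 4.1
mat 1987 mean [ 0.4621 -0.1631] med z 0.0047 rect [ 465.3 -165.4] [169.6 169.3] 0.2
tab 43 mean [0.4703 0.2228] med z 0.1065 rect [472.9 226.4] [26.5 17.6] 51.7
a 117 mean [ 0.4189 -0.2857] med z 0.0295 rect [ 418.4 -285.3] [30.6 29.4] 50.2
b 123 mean [ 0.3148 -0.3405] med z 0.0297 rect [ 314.3 -341.3] [28.8 30.8] 1.5
c 117 mean [ 0.4642 -0.3775] med z 0.0293 rect [ 464.8 -378. ] [30.7 30.7] 41.4
d 113 mean [ 0.5153 -0.3106] med z 0.0293 rect [ 515.7 -311. ] [30.8 30.1] 39.5
e 111 mean [ 0.5925 -0.3542] med z 0.0291 rect [ 593.3 -354.8] [29.1 31.8] 44.6
f 121 mean [0.4417 0.3885] med z 0.0293 rect [442.3 389.2] [31.6 29.3] 48.4
dk 2622 mean [0.3486 0.2217] med z 0.0048 rect [350.1 220.1] [199.8 259.8] 0.0
```

View pics/crop0.png

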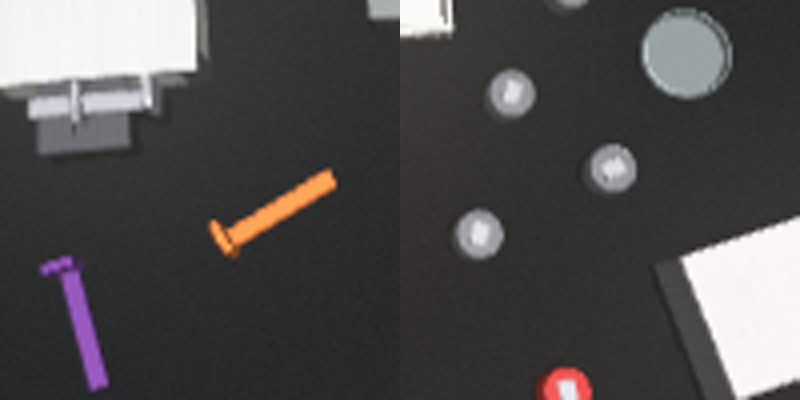

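Top view: four grey mounts at (437,241), (423,268), (414,303) and (448,287), plus a grey candidate at (165,292). The red cylinder at (436,343) is a look-alike. Pin-shaped things: the steel one in the staple (210,280) is the one meant. The orange (253,307) and purple (205,335) ones are not steel, so they're out. I'll refine the targets by colour and check (165,292).

```bash
cat >> h.py <<'E'
def go(x,y,z,psi,cur=None):
    """tool down, tool y at world angle psi (deg, mod 180); prints scaled shift and turn in current tool axes"""
    s=manip.get_state(); r=rot(); p=np.array(s['position'])
    d=r.inv().apply(np.array([x,y,z])-p)/.4
    ty=r.apply([0,1,0]); a=np.degrees(np.arctan2(ty[1],ty[0]))
    dz=(psi-a+90)%180-90
    print('pos',p.round(4),'psi',a.round(1),'tilt',r.apply([0,0,1])[:2].round(4),'-> shift',d.round(4),'turnz',round(-dz/30,4),'w',round(s['width'],4),'t',s['clock'],'q',np.round(s['qpos'],2))
E
python3 - <<'E'
from h import *
z=np.load('d0.npz'); W=z['W']; im=z['img']
h=cv2.cvtColor(im,cv2.COLOR_RGB2HSV).astype(int)
def rep(n,m,sl):
    M=np.zeros(m.shape,np.uint8); M[sl]=m[sl]; M=cv2.morphologyEx(M,cv2.MORPH_OPEN,np.ones((3,3)))
    k,l,s,c=cv2.connectedComponentsWithStats(M); i=1+np.argmax(s[1:,4]); M=(l==i)
    P=W[M]; P=P[np.isfinite(P[:,2])]; 
    cnt=max(cv2.findContours(M.astype(np.uint8),0,1)[0],key=cv2.contourArea)[:,0]
    r=cv2.minAreaRect((np.array([W[v,u,:2] for u,v in cnt])*1000).astype(np.float32))
    print(n,len(P),P.mean(0).round(4),np.round(r[0],1),np.round(r[1],1),round(r[2],1))
rep('mat',(h[...,1]>70)&(h[...,0]<25)&(h[...,2]>70),np.s_[255:320,335:400])
rep('tray',(im.min(-1)>120),np.s_[205:262,342:412])
rep('lid',(im.min(-1)>150),np.s_[200:280,165:245])
rep('stand',(im.min(-1)>75),np.s_[200:270,268:335])
cv2.imwrite('pics/crop1.png',cv2.resize(im[262:322,130:210],(640,480),interpolation=2)[:,:,::-1])
go(.594,.0137,.25,12.6)
E
```

```text
mat 1762 [ 0.4585 -0.1561  0.0055] [ 459.2 -156.1] [128.4 129.1] 89.5
tray 2422 [ 0.6165 -0.1918  0.0073] [ 615.8 -192.2] [122.3 163.2] 4.1
lid 3544 [0.5676 0.2825 0.0706] [560.  282.1] [200. 155.] 4.9
stand 2531 [0.5963 0.0213 0.0728] [605.2  23.9] [141.  144.2] 3.8
pos [ 0.1965 -0.5404  0.2313] psi -70.0 tilt [ 0.     -0.0001] -> shift [ 1.4073 -0.9622 -0.0468] turnz -2.7538 w 0.0854 t 1.9 q [-1.34  0.28  1.5   0.    1.36 -0.12]
```

View pics/crop1.png

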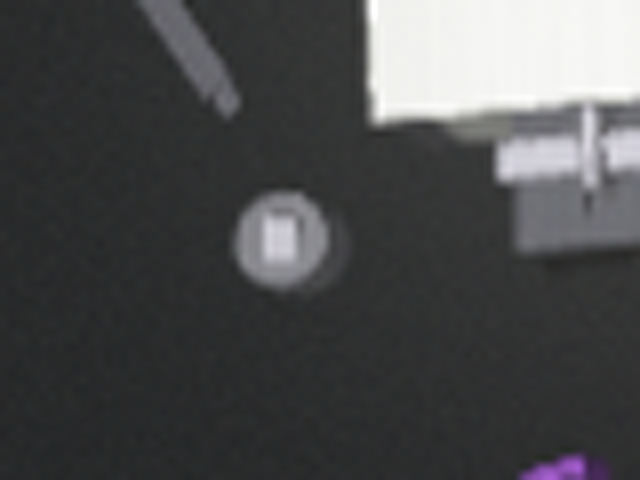

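The crop confirms a grey mount with a steel rectangle at (165,292), so all five mounts are present. I'll start with the canister.

Emit:
carry_out(delta_pos=[[0.5,-0.35,-0.05],[0.5,-0.35,-0.05],[0.5,-0.35,-0.05],[0.5,-0.35,-0.05],[0.5,-0.35,-0.05],[0.5,-0.35,-0.05]], turn=[[0,0,-1],[0,0,-1],[0,0,-1],[0,0,-1],[0,0,-1],[0,0,-1]], claw=[-1,-1,-1,-1,-1,-1], force=60)

```text
clock: 2.5
position: [0.3391, -0.336, 0.2522]
ee_rot: [-0.0, 0.905, 0.425, 0.001]
contact_force: [-1.4, 0.0, -0.2]
width: 0.0855
gripper_force: 0.0
```

```bash
python3 -c "
from h import *
go(.594,.0137,.25,12.6)"
```

```text
pos [ 0.3391 -0.336   0.2522] psi -39.7 tilt [0.0025 0.0014] -> shift [ 1.0797 -0.0677  0.0084] turnz -1.7425 w 0.0855 t 2.5 q [-0.93  0.12  1.66  0.    1.36 -0.24]
```

Emit:
carry_out(delta_pos=[[0.54,-0.03,0],[0.54,-0.03,0],[0.54,-0.03,0],[0.54,-0.03,0],[0.54,-0.03,0],[0.54,-0.03,0]], turn=[[0,0,-0.9],[0,0,-0.9],[0,0,-0.9],[0,0,-0.9],[0,0,-0.9],[0,0,-0.9]], claw=[-1,-1,-1,-1,-1,-1])

```text
clock: 3.1
position: [0.4676, -0.166, 0.2512]
ee_rot: [0.0, 0.782, 0.624, 0.0]
contact_force: [0.2, -0.3, -0.4]
width: 0.0853
gripper_force: 0.0
```

```bash
python3 -c "
from h import *
go(.594,.0137,.20,12.6)"
```

```text
pos [ 0.4676 -0.166   0.2512] psi -12.8 tilt [0.0004 0.    ] -> shift [0.5082 0.2085 0.1281] turnz -0.847 w 0.0853 t 3.1 q [-0.48  0.14  1.63  0.    1.37 -0.26]
```

Emit:
carry_out(delta_pos=[[0.508,0.21,0.12],[0.508,0.21,0.12],[0.508,0.21,0.12],[0.508,0.21,0.12],[0.508,0.21,0.12],[0.508,0.21,0.12],[0.508,0.21,0.12],[0.508,0.21,0.12]], turn=[[0,0,-0.85],[0,0,-0.85],[0,0,-0.85],[0,0,-0.85],[0,0,-0.85],[0,0,-0.85],[0,0,-0.85],[0,0,-0.85]], claw=[0,0,0,0,0,0,0,0])

```text
clock: 3.9
position: [0.5934, 0.0098, 0.2035]
ee_rot: [0.0, 0.627, 0.779, -0.001]
contact_force: [-0.2, -1.0, 0.7]
width: 0.0425
gripper_force: 0.0
```

Run:
```python
from h import *
go(.594,.0137,.1415,12.6)
d=save('wrist','w1'); W=cloud(d)
m=(abs(W[...,2]-.165)<.006)&(abs(W[...,0]-.594)<.06)&(abs(W[...,1]-.014)<.06)
print(cv2.minAreaRect((W[m][:,:2]*1000).astype(np.float32)),m.sum(),W[m].mean(0))
```

```text
pos [0.5934 0.0098 0.2035] psi 12.4 tilt [-0.0003 -0.0011] -> shift [0.0095 0.0037 0.1551] turnz -0.0073 w 0.0425 t 3.9 q [-0.1   0.32  1.51 -0.    1.31 -0.32]
((595.4774780273438, 14.00092887878418), (9.731701850891113, 74.9586410522461), 12.194439888000488) 3358 [0.59478655 0.01649538 0.16550545]
```

Emit:
carry_out(delta_pos=[[0.01,0.006,0.08],[0.01,0.006,0.15],[0.01,0.006,0.155],[0.01,0.006,0.155],[0.01,0.006,0.155],[0.01,0.006,0.155],[0.01,0.006,0.155],[0.01,0.006,0.155],[0.01,0.006,0.155]], turn=[[0,0,0],[0,0,0],[0,0,0],[0,0,0],[0,0,0],[0,0,0],[0,0,0],[0,0,0],[0,0,0]], claw=[0,0,0,0,1,1,1,1,1])

```text
clock: 4.85
position: [0.5955, 0.0156, 0.1429]
ee_rot: [0.001, 0.626, 0.78, -0.0]
contact_force: [-2.4, -1.5, 5.8]
width: 0.0086
gripper_force: 59.0
```

Emit:
carry_out(delta_pos=[[0,0,-0.03],[0,0,-0.08],[0,0,-0.12],[0,0,-0.12],[0,0,-0.12]], turn=[[0,0,0],[0,0,0],[0,0,0],[0,0,0],[0,0,0]], claw=[1,1,1,1,1])

```text
clock: 5.35
position: [0.5952, 0.0163, 0.189]
ee_rot: [-0.0, 0.626, 0.78, -0.0]
contact_force: [-0.4, -1.1, -6.1]
width: 0.009
gripper_force: 59.1
```

Run:
```python
from h import *
go(.459,-.157,.19,12.6); print(manip.get_state()['gripper_force'])
```

```text
pos [0.5952 0.0163 0.189 ] psi 12.5 tilt [-0.0003  0.0001] -> shift [-0.3494 -0.4261 -0.0025] turnz -0.0036 w 0.009 t 5.35 q [-0.09  0.33  1.53  0.    1.28 -0.31]
59.07173573970795
```

Emit:
carry_out(delta_pos=[[-0.03,-0.04,0],[-0.08,-0.1,0],[-0.14,-0.17,0],[-0.2,-0.25,0],[-0.26,-0.32,0],[-0.31,-0.38,0],[-0.34,-0.41,0],[-0.35,-0.426,0],[-0.35,-0.426,0],[-0.35,-0.426,0],[-0.35,-0.426,0]], turn=[[0,0,0],[0,0,0],[0,0,0],[0,0,0],[0,0,0],[0,0,0],[0,0,0],[0,0,0],[0,0,0],[0,0,0],[0,0,0]], claw=[1,1,1,1,1,1,1,1,1,1,1])

```text
clock: 6.45
position: [0.4598, -0.1566, 0.1891]
ee_rot: [-0.0, 0.626, 0.78, 0.0]
contact_force: [-0.5, -0.2, -5.3]
width: 0.0087
gripper_force: 59.1
```

Run:
```python
from h import *
go(.459,-.156,.102,12.6); print(manip.get_state()['gripper_force'])
```

```text
pos [ 0.4598 -0.1566  0.1891] psi 12.5 tilt [0.0001 0.0006] -> shift [ 0.0017 -0.0016  0.2178] turnz -0.0019 w 0.0087 t 6.45 q [-0.47  0.17  1.76  0.    1.21 -0.69]
59.094868898391724
```

Emit:
carry_out(delta_pos=[[0,0,0.06],[0,0,0.13],[0,0,0.18],[0,0,0.205],[0,0,0.213],[0,0,0.216],[0,0,0.216],[0,0,0.216]], turn=[[0,0,0],[0,0,0],[0,0,0],[0,0,0],[0,0,0],[0,0,0],[0,0,0],[0,0,0]], claw=[1,1,1,1,1,1,1,1])

```text
clock: 7.25
position: [0.4601, -0.1577, 0.1038]
ee_rot: [0.001, 0.626, 0.78, 0.0]
contact_force: [0.3, -0.1, -3.7]
width: 0.0087
gripper_force: 59.1
```

Emit:
carry_out(delta_pos=[[0,0,0.002],[0,0,0.004],[0,0,0.004],[0,0,0.004],[0,0,0.004],[0,0,0.004],[0,0,0.004]], turn=[[0,0,0],[0,0,0],[0,0,0],[0,0,0],[0,0,0],[0,0,0],[0,0,0]], claw=[1,1,1,0.3,0.3,0.3,0.3])

```text
clock: 7.95
position: [0.4596, -0.1575, 0.1015]
ee_rot: [0.0, 0.626, 0.78, 0.0]
contact_force: [-1.6, -0.4, 0.2]
width: 0.0302
gripper_force: 0.0
```

Emit:
carry_out(delta_pos=[[0,0,-0.1],[0,0,-0.2],[0,0,-0.3],[0.5,0,-0.3],[0.5,0,-0.3],[0.5,0,-0.3],[0.5,0,-0.3],[0.5,0,-0.3],[0.5,0,-0.3]], turn=[[0,0,0],[0,0,0],[0,0,0],[0,0,-1],[0,0,-1],[0,0,-1],[0,0,-1],[0,0,-1],[0,0,-1]], claw=[0.2,0.2,0.2,0.2,0.2,0.2,0.2,0.2,0.2])

```text
clock: 8.85
position: [0.416, 0.0387, 0.2215]
ee_rot: [0.001, 0.401, 0.916, -0.0]
contact_force: [0.5, 0.0, -0.4]
width: 0.0343
gripper_force: 0.0
```

Run:
```python
from h import *
go(.471,.225,.20,96)
d=manip.get_image('top'); W=cloud(d)
m=(abs(W[...,2]-.124)<.006)&(abs(W[...,0]-.46)<.07)&(abs(W[...,1]+.156)<.07)
print(cv2.minAreaRect((W[m][:,:2]*1000).astype(np.float32)),m.sum(),W[m].mean(0))
m=(abs(W[...,2]-.076)<.006)&(abs(W[...,0]-.46)<.07)&(abs(W[...,1]+.156)<.07)
print(cv2.minAreaRect((W[m][:,:2]*1000).astype(np.float32)),m.sum())
print(manip.place_of('top','canister')[:2])
```

```text
pos [0.416  0.0387 0.2215] psi 42.7 tilt [ 0.0009 -0.0008] -> shift [0.2492 0.4167 0.0535] turnz -1.778 w 0.0343 t 8.85 q [-0.07  0.04  1.82 -0.    1.28 -0.82]
((458.6724548339844, -158.79263305664062), (10.800352096557617, 73.18412017822266), 12.477988243103027) 115 [ 0.45846046 -0.15903373  0.12487845]
((458.6402587890625, -158.20651245117188), (84.67430877685547, 83.02649688720703), 19.316184997558594) 662
[{'point': [0.456, -0.1617, 0.0059], 'score': 0.6}]
```

Emit:
carry_out(delta_pos=[[0.12,0.2,0],[0.12,0.2,0],[0.12,0.2,0],[0.12,0.2,0],[0.12,0.2,0]], turn=[[0,0,-0.9],[0,0,-0.9],[0,0,-0.9],[0,0,-0.9],[0,0,-0.9]], claw=[0.3,0.3,0.3,0.3,0.3])

```text
clock: 9.45
position: [0.4431, 0.1258, 0.2209]
ee_rot: [-0.0, 0.18, 0.984, -0.0]
contact_force: [-0.2, 0.4, 0.6]
width: 0.03
gripper_force: 0.0
```

Run:
```python
from h import *
go(.471,.225,.18,96)
```

```text
pos [0.4431 0.1258 0.2209] psi 69.2 tilt [-0.0007 -0.0008] -> shift [0.0227 0.2567 0.1021] turnz -0.8932 w 0.03 t 9.45 q [ 0.13  0.11  1.75 -0.    1.28 -1.08]
```

Emit:
carry_out(delta_pos=[[0.023,0.256,0.1],[0.023,0.256,0.1],[0.023,0.256,0.1],[0.023,0.256,0.1],[0.023,0.256,0.1],[0.023,0.256,0.1]], turn=[[0,0,-0.9],[0,0,-0.9],[0,0,-0.9],[0,0,-0.9],[0,0,-0.9],[0,0,-0.9]], claw=[0.3,0.3,0.3,0.3,0.3,0.3])

```text
clock: 10.05
position: [0.4701, 0.2249, 0.1818]
ee_rot: [0.0, -0.054, 0.999, -0.0]
contact_force: [0.2, 0.6, -0.2]
width: 0.0297
gripper_force: 0.0
```

Run:
```python
from h import *
go(.471,.225,.082,96)
d=save('wrist','w2'); W=cloud(d)
for n,z,x,y in(('tab',.1065,.471,.226),):
    m=(abs(W[...,2]-z)<.008)&(abs(W[...,0]-x)<.03)&(abs(W[...,1]-y)<.025)
    print(n,cv2.minAreaRect((W[m][:,:2]*1000).astype(np.float32)),m.sum(),W[m].mean(0))
c=[0.470,0.225,.095]; print(proj(d,c), [ (np.round(r['point'],3),round(r['score'],2)) for q in('pin_tab','staple') for r in manip.place_of('wrist',q)[:2]])
```

```text
pos [0.4701 0.2249 0.1818] psi 96.2 tilt [ 0.0007 -0.0005] -> shift [-2.000e-03  2.000e-04  2.496e-01] turnz 0.007 w 0.0297 t 10.05 q [ 0.31  0.23  1.7  -0.    1.21 -1.37]
tab ((471.040283203125, 223.52328491210938), (22.041175842285156, 5.529333114624023), 6.116486549377441) 472 [0.46979401 0.22340782 0.10818521]
[320 250] [(array([0.474, 0.219, 0.096]), 0.82), (array([0.368, 0.293, 0.027]), 0.73), (array([0.468, 0.272, 0.078]), 0.85)]
```

View pics/w2.png

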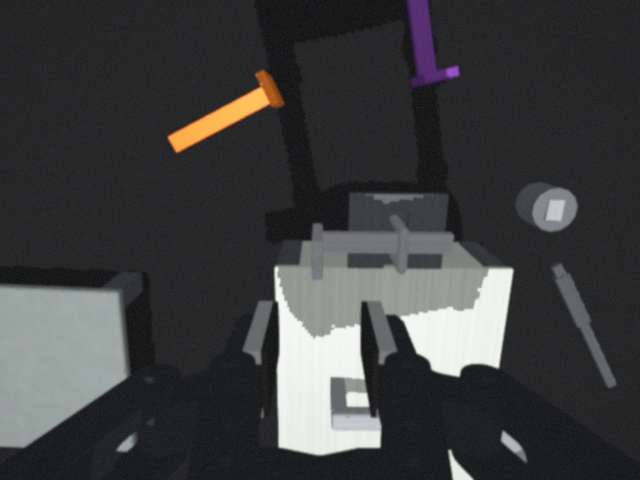

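Wrist view: the steel pin lies at (320–450,242) through the staple (400,240), with its tab at (317,250). The orange and purple look-alikes are at the top of the picture. I'm going for the tab at (0.471, 0.2235).

Emit:
carry_out(delta_pos=[[-0.002,-0.003,0.1],[-0.002,-0.003,0.17],[-0.002,-0.003,0.22],[-0.002,-0.003,0.248],[-0.002,-0.003,0.248],[-0.002,-0.003,0.248],[-0.002,-0.003,0.248],[-0.002,-0.003,0.248],[-0.002,-0.003,0.248],[-0.002,-0.003,0.248],[-0.002,-0.003,0.248]], turn=[[0,0,0],[0,0,0],[0,0,0],[0,0,0],[0,0,0],[0,0,0],[0,0,0],[0,0,0],[0,0,0],[0,0,0],[0,0,0]], claw=[0.3,0.3,0.3,0.3,0.3,0.3,1,1,1,1,1])

```text
clock: 11.3
position: [0.4718, 0.2256, 0.0833]
ee_rot: [0.001, -0.057, 0.998, 0.0]
contact_force: [-0.7, -0.2, 7.0]
width: 0.0047
gripper_force: 60.8
```

Run:
```python
from h import *
a=np.radians(6.1); go(.471+.07*np.sin(a),.2235-.07*np.cos(a),.0825,96.1); print(manip.get_state()['gripper_force'])
```

```text
pos [0.4718 0.2256 0.0833] psi 96.5 tilt [0.0025 0.0005] -> shift [ 0.0036 -0.1799  0.002 ] turnz 0.013 w 0.0047 t 11.3 q [ 0.31  0.33  1.84 -0.    0.98 -1.37]
60.822014808654785
```

Emit:
carry_out(delta_pos=[[0,0,-0.003],[0,-0.02,-0.004],[0,-0.05,-0.004],[0,-0.08,-0.004],[0,-0.11,-0.004],[0,-0.14,-0.004],[0,-0.17,-0.004],[0,-0.19,-0.004],[0,-0.19,-0.004]], turn=[[0,0,0],[0,0,0],[0,0,0],[0,0,0],[0,0,0],[0,0,0],[0,0,0],[0,0,0],[0,0,0]], claw=[1,1,1,1,1,1,1,1,1])

```text
clock: 12.2
position: [0.4796, 0.1486, 0.0837]
ee_rot: [-0.0, -0.056, 0.998, -0.0]
contact_force: [-0.0, -0.3, -0.6]
width: 0.0047
gripper_force: 59.8
```

Emit:
carry_out(delta_pos=[[0,0,-0.06],[0,0,-0.15],[0,0,-0.2],[0,0,-0.2],[0,0,-0.2]], turn=[[0,0,0],[0,0,0],[0,0,0],[0,0,0],[0,0,0]], claw=[1,1,1,1,1])

```text
clock: 12.7
position: [0.4791, 0.1501, 0.1634]
ee_rot: [0.0, -0.057, 0.998, 0.0]
contact_force: [0.2, 0.2, -0.2]
width: 0.0047
gripper_force: 59.8
```

Run:
```python
from h import *
a=np.radians(4.1); s,c=np.sin(a),np.cos(a)
go(.616+.040*s,-.192-.040*c,.162,94.1); print(manip.get_state()['gripper_force'])
save('wrist','w3')
```

```text
pos [0.4791 0.1501 0.1634] psi 96.5 tilt [0.0001 0.0001] -> shift [-0.2389 -0.9883  0.0035] turnz 0.0801 w 0.0047 t 12.7 q [ 0.16  0.22  1.77  0.    1.16 -1.52]
59.78332042694092
```

View pics/w3.png

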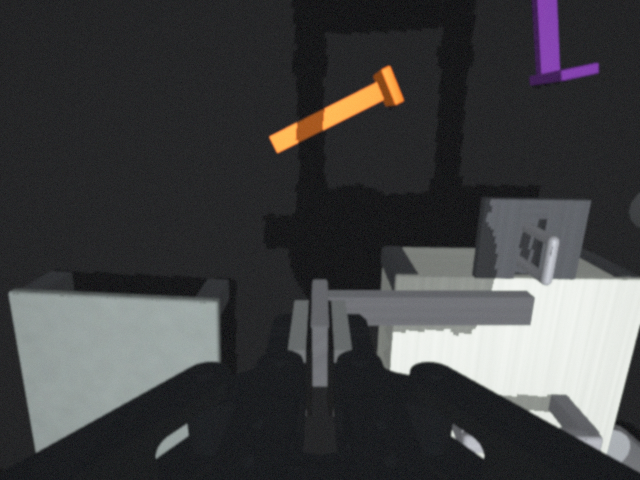

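Wrist view: the pin is held by its tab (320,330), with the bar extending to (535,305), clear of the staple (550,260). It goes to the tray next.

Emit:
carry_out(delta_pos=[[-0.02,-0.08,0],[-0.04,-0.16,0],[-0.06,-0.26,0],[-0.085,-0.36,0],[-0.11,-0.46,0],[-0.135,-0.56,0],[-0.16,-0.66,0],[-0.185,-0.76,0],[-0.21,-0.86,0],[-0.23,-0.94,0],[-0.239,-0.988,0],[-0.239,-0.988,0]], turn=[[0,0,0],[0,0,0],[0,0,0],[0,0,0.08],[0,0,0.08],[0,0,0.08],[0,0,0.08],[0,0,0.08],[0,0,0.08],[0,0,0.08],[0,0,0.08],[0,0,0.08]], claw=[1,1,1,1,1,1,1,1,1,1,1,1])

```text
clock: 13.95
position: [0.6189, -0.234, 0.1616]
ee_rot: [-0.001, -0.034, 0.999, 0.0]
contact_force: [-0.3, 0.1, -0.9]
width: 0.0052
gripper_force: 59.8
```

Run:
```python
from h import *
a=np.radians(4.1); s,c=np.sin(a),np.cos(a)
go(.616+.040*s,-.192-.040*c,.02,94.1)
d=manip.get_image('top'); W=cloud(d); m=(W[...,2]>.135)&(W[...,2]<.165)&(abs(W[...,0]-.616)<.04)&(W[...,1]>-.21)&(W[...,1]<-.13)
print(m.sum(), [np.percentile(W[m][:,i],[2,50,98]).round(4) for i in range(3)] if m.sum() else '')
```

```text
pos [ 0.6189 -0.234   0.1616] psi 93.9 tilt [-0.0023  0.0006] -> shift [-0.0011  0.005   0.3539] turnz -0.0052 w 0.0052 t 13.95 q [-0.47  0.45  1.41 -0.    1.28 -2.11]
10 [array([0.6138, 0.6192, 0.6205]), array([-0.2093, -0.2055, -0.1971]), array([0.1518, 0.1547, 0.1588])]
```

Emit:
carry_out(delta_pos=[[0,0.003,0.1],[0,0.003,0.2],[0,0.003,0.28],[0,0.003,0.32],[0,0.003,0.34],[0,0.003,0.35],[0,0.003,0.353],[0,0.003,0.355],[0,0.003,0.355],[0,0.003,0.355]], turn=[[0,0,0],[0,0,0],[0,0,0],[0,0,0],[0,0,0],[0,0,0],[0,0,0],[0,0,0],[0,0,0],[0,0,0]], claw=[1,1,1,1,1,1,1,1,1,1])

```text
clock: 15.0
position: [0.6194, -0.2311, 0.0226]
ee_rot: [0.001, -0.036, 0.999, -0.0]
contact_force: [0.5, 0.3, -0.7]
width: 0.0049
gripper_force: 59.8
```

Emit:
carry_out(delta_pos=[[0,0,0.004],[0,0,0.007],[0,0,0.009],[0,0,0.009],[0,0,0.009]], turn=[[0,0,0],[0,0,0],[0,0,0],[0,0,0],[0,0,0]], claw=[1,1,1,1,1])

```text
clock: 15.5
position: [0.6191, -0.231, 0.0195]
ee_rot: [0.0, -0.036, 0.999, -0.0]
contact_force: [-1.9, -0.2, 6.0]
width: 0.0049
gripper_force: 60.8
```

Emit:
carry_out(delta_pos=[[0,0,-0.002],[0,0,-0.002],[0,0,-0.002],[0,0,-0.002],[0,0,-0.08],[0,0,-0.2],[0,0,-0.3],[0,0,-0.36],[0,0,-0.36]], turn=[[0,0,0],[0,0,0],[0,0,0],[0,0,0],[0,0,0],[0,0,0],[0,0,0],[0,0,0],[0,0,0]], claw=[0.4,0.4,0.4,0.4,0.4,0.4,0.4,0.4,0.4])

```text
clock: 16.4
position: [0.6214, -0.232, 0.1668]
ee_rot: [0.004, -0.036, 0.999, -0.002]
contact_force: [0.5, 0.3, -0.8]
width: 0.0253
gripper_force: 0.0
```

Run:
```python
from h import *
go(.571,.2825,.19,6.1)
d=save('wrist','w4'); W=cloud(d); m=(W[...,2]>.035)&(W[...,2]<.055)&(abs(W[...,0]-.616)<.05)&(abs(W[...,1]+.192)<.07)
print(m.sum(), W[m].mean(0) if m.sum() else '',[ (np.round(r['point'],3),round(r['score'],2)) for r in manip.place_of('wrist','pin')[:3]])
m=(W[...,2]>.0085)&(W[...,2]<.015)&(abs(W[...,0]-.616)<.05)&(abs(W[...,1]+.192)<.07)
print(m.sum(),cv2.minAreaRect((W[m][:,:2]*1000).astype(np.float32)),np.median(W[m][:,2]))
```

```text
pos [ 0.6214 -0.232   0.1668] psi 94.1 tilt [ 0.0082 -0.0041] -> shift [ 0.0335  1.2917 -0.0643] turnz 2.9329 w 0.0253 t 16.4 q [-0.46  0.44  1.41 -0.    1.28 -2.1 ]
316 [ 0.61713951 -0.23121054  0.04448575] [(array([ 0.612, -0.181,  0.002]), 0.97)]
1964 ((615.3591918945312, -191.24008178710938), (16.888914108276367, 86.57625579833984), 0.4516659080982208) 0.011955138776060276
```

View pics/w4.png

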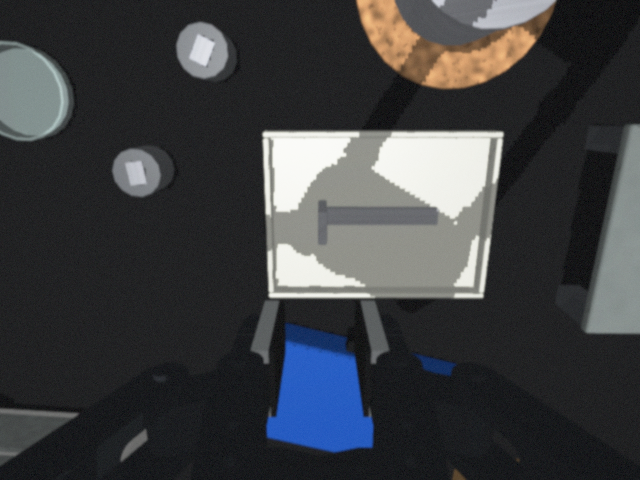

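The pin lies flat in the middle of the tray (320–435,216). The lid is next.

Emit:
carry_out(delta_pos=[[0,0.45,-0.05],[0,0.45,-0.05],[0,0.45,-0.05],[0,0.45,-0.05],[0,0.45,-0.05]], turn=[[0,0,1],[0,0,1],[0,0,1],[0,0,1],[0,0,1]], claw=[0.1,0.1,0.1,0.1,0.1])

```text
clock: 17.0
position: [0.6044, -0.0466, 0.1803]
ee_rot: [-0.002, 0.222, 0.975, 0.001]
contact_force: [0.5, -0.4, -0.1]
width: 0.0386
gripper_force: 0.0
```

Emit:
carry_out(delta_pos=[[-0.2,0.4,0],[-0.2,0.4,0],[-0.2,0.4,0],[-0.2,0.4,0],[-0.2,0.4,0]], turn=[[0,0,0.95],[0,0,0.95],[0,0,0.95],[0,0,0.95],[0,0,0.95]], claw=[0.1,0.1,0.1,0.1,0.1])

```text
clock: 17.5
position: [0.7501, 0.0597, 0.1779]
ee_rot: [-0.001, 0.456, 0.89, -0.0]
contact_force: [-1.0, -0.0, -0.6]
width: 0.0385
gripper_force: 0.0
```

Run:
```python
from h import *
go(.571,.2825,.16,6.1)
```

```text
pos [0.7501 0.0597 0.1779] psi 35.7 tilt [-0.0026  0.0008] -> shift [ 0.7135 -0.038   0.0464] turnz 0.988 w 0.0385 t 17.5 q [-0.01  0.58  1.14  0.    1.42 -0.64]
```

Emit:
carry_out(delta_pos=[[0.71,-0.038,0.03],[0.71,-0.038,0.03],[0.71,-0.038,0.03],[0.71,-0.038,0.03],[0.71,-0.038,0.03],[0.71,-0.038,0.03],[0.71,-0.038,0.03],[0.71,-0.038,0.03],[0.71,-0.038,0.03]], turn=[[0,0,0.985],[0,0,0.985],[0,0,0.985],[0,0,0.985],[0,0,0.985],[0,0,0.985],[0,0,0.985],[0,0,0.985],[0,0,0.985]], claw=[0.1,0.1,0.1,0.1,0.1,0.1,0.1,0.1,0.1])

```text
clock: 18.4
position: [0.5709, 0.278, 0.1694]
ee_rot: [0.0, 0.669, 0.743, -0.001]
contact_force: [-0.4, 0.1, 0.2]
width: 0.0388
gripper_force: 0.0
```

Run:
```python
from h import *
d=manip.get_image('wrist'); W=cloud(d)
m=(abs(W[...,2]-.107)<.006)&(abs(W[...,0]-.571)<.05)&(abs(W[...,1]-.2825)<.06)
r=cv2.minAreaRect((W[m][:,:2]*1000).astype(np.float32)); print(r,m.sum(),W[m].mean(0))
go(.571,.2825,.083,6.1)
```

```text
((571.9432983398438, 283.5439758300781), (11.675570487976074, 80.09658813476562), 5.680841445922852) 3473 [0.57152462 0.28635768 0.10749358]
pos [0.5712 0.278  0.1695] psi 5.9 tilt [-0.0004 -0.0011] -> shift [0.0114 0.0007 0.2162] turnz -0.0051 w 0.0385 t 18.45 q [ 0.34  0.4   1.47 -0.    1.27  0.24]
```

Emit:
carry_out(delta_pos=[[0.014,0.002,0.08],[0.014,0.002,0.16],[0.014,0.002,0.2],[0.014,0.002,0.214],[0.014,0.002,0.214],[0.014,0.002,0.214],[0.014,0.002,0.214],[0.014,0.002,0.214],[0.014,0.002,0.214],[0.014,0.002,0.214]], turn=[[0,0,0],[0,0,0],[0,0,0],[0,0,0],[0,0,0],[0,0,0],[0,0,0],[0,0,0],[0,0,0],[0,0,0]], claw=[0.1,0.1,0.1,0.1,0.1,1,1,1,1,1], force=90)

```text
clock: 19.45
position: [0.5717, 0.2854, 0.0861]
ee_rot: [0.001, 0.669, 0.743, 0.001]
contact_force: [0.6, -2.1, 6.1]
width: 0.0102
gripper_force: 88.5
```

Emit:
carry_out(delta_pos=[[0,0,-0.01],[0,0,-0.03],[0,0,-0.06],[0,0,-0.1],[0,0,-0.14],[0,0,-0.17],[0,0,-0.17],[0,0,-0.17]], turn=[[0,0,0],[0,0,0],[0,0,0],[0,0,0],[0,0,0],[0,0,0],[0,0,0],[0,0,0]], claw=[1,1,1,1,1,1,1,1])

```text
clock: 20.25
position: [0.5704, 0.2854, 0.1525]
ee_rot: [0.0, 0.669, 0.743, -0.0]
contact_force: [-0.3, -0.1, -4.7]
width: 0.0099
gripper_force: 88.0
```

Run:
```python
from h import *
go(.605,.023,.15,3.8)
```

```text
pos [0.5704 0.2854 0.1525] psi 6.0 tilt [-0.0001 -0.0001] -> shift [-0.6614  0.017   0.0063] turnz 0.0746 w 0.0099 t 20.25 q [ 0.35  0.42  1.49 -0.    1.24  0.25]
```

Emit:
carry_out(delta_pos=[[-0.03,0,0],[-0.09,0.002,0],[-0.17,0.005,0],[-0.26,0.008,0],[-0.36,0.01,0],[-0.46,0.013,0],[-0.55,0.015,0],[-0.62,0.017,0],[-0.65,0.017,0],[-0.657,0.017,0],[-0.657,0.017,0],[-0.657,0.017,0]], turn=[[0,0,0],[0,0,0],[0,0,0.075],[0,0,0.075],[0,0,0.075],[0,0,0.075],[0,0,0.075],[0,0,0.075],[0,0,0.075],[0,0,0.075],[0,0,0.075],[0,0,0.075]], claw=[1,1,1,1,1,1,1,1,1,1,1,1])

```text
clock: 21.45
position: [0.6046, 0.026, 0.1522]
ee_rot: [-0.001, 0.683, 0.73, 0.0]
contact_force: [-0.1, 0.3, -5.3]
width: 0.0099
gripper_force: 88.0
```

Run:
```python
from h import *
go(.605,.025,.075,3.8)
```

```text
pos [0.6046 0.026  0.1522] psi 3.8 tilt [-0.0008  0.0008] -> shift [-0.0028  0.0011  0.193 ] turnz 0.0013 w 0.0099 t 21.45 q [-0.07  0.37  1.56  0.    1.21 -0.14]
```

Emit:
carry_out(delta_pos=[[0,0,0.05],[0,0,0.11],[0,0,0.15],[0,0,0.175],[0,0,0.183],[0,0,0.188],[0,0,0.19],[0,0,0.19],[0,0,0.19]], turn=[[0,0,0],[0,0,0],[0,0,0],[0,0,0],[0,0,0],[0,0,0],[0,0,0],[0,0,0],[0,0,0]], claw=[1,1,1,1,1,1,1,1,1])

```text
clock: 22.35
position: [0.6055, 0.0247, 0.0772]
ee_rot: [0.001, 0.683, 0.73, 0.0]
contact_force: [-1.1, 0.4, -4.9]
width: 0.0099
gripper_force: 88.0
```

Emit:
carry_out(delta_pos=[[0,0,0.003],[0,0,0.006],[0,0,0.008],[0,0,0.008],[0,0,0.008]], turn=[[0,0,0],[0,0,0],[0,0,0],[0,0,0],[0,0,0]], claw=[1,1,1,1,1])

```text
clock: 22.85
position: [0.6053, 0.0247, 0.0751]
ee_rot: [0.001, 0.683, 0.73, 0.0]
contact_force: [-2.2, 0.3, 5.0]
width: 0.0101
gripper_force: 89.3
```

Emit:
carry_out(delta_pos=[[0,0,-0.002],[0,0,-0.002],[0,0,-0.002],[0,0,-0.002],[0,0,-0.08],[0,0,-0.2],[0,0,-0.3],[0,0,-0.3]], turn=[[0,0,0],[0,0,0],[0,0,0],[0,0,0],[0,0,0],[0,0,0],[0,0,0],[0,0,0]], claw=[0.2,0.2,0.2,0.2,0.2,0.2,0.2,0.2], force=50)

```text
clock: 23.65
position: [0.609, 0.0246, 0.1999]
ee_rot: [0.005, 0.683, 0.73, 0.004]
contact_force: [1.0, -0.0, -0.5]
width: 0.0346
gripper_force: 0.0
```

Emit:
carry_out(delta_pos=[[0.8,-0.5,0],[0.8,-0.5,0],[0.8,-0.5,0],[0.8,-0.5,0],[0.8,-0.5,0],[0.8,-0.5,0],[0.8,-0.5,0],[0.8,-0.5,0],[0.8,-0.5,0]], turn=[[0,0,-1],[0,0,-1],[0,0,-1],[0,0,-1],[0,0,-1],[0,0,-1],[0,0,-1],[0,0,-1],[0,0,-1]], claw=[-0.3,-0.3,-0.3,-0.3,-0.3,-0.3,-0.3,-0.3,-0.3])

```text
clock: 24.55
position: [0.3816, 0.3333, 0.1927]
ee_rot: [-0.001, 0.469, 0.883, -0.0]
contact_force: [1.6, -0.9, -0.2]
width: 0.0555
gripper_force: 0.0
```

```bash
cat >> h.py <<'E'
def mounts():
    d=manip.get_image('top'); W=cloud(d); h=cv2.cvtColor(d['image'],cv2.COLOR_RGB2HSV)
    m=((W[...,2]>.018)&(W[...,2]<.04)).astype(np.uint8); k,l,s,c=cv2.connectedComponentsWithStats(m)
    for i in range(1,k):
        if 60<s[i,4]<200 and max(s[i,2:4])<18:
            P=W[l==i]; r=cv2.minAreaRect((P[:,:2]*1000).astype(np.float32)); print('cyl',np.round(r[0],1),np.round(r[1]),'sat',np.median(h[l==i][:,1]),c[i].round(),'z',np.median(P[:,2]).round(3))
    return d,W
E
python3 - <<'E'
from h import *
d,W=mounts(); cv2.imwrite('pics/top1.png',cv2.resize(d['image'][180:360,120:520],(800,360))[:,:,::-1])
m=(abs(W[...,2]-.0965)<.006)&(abs(W[...,0]-.6)<.06)&(abs(W[...,1]-.023)<.07); r=cv2.minAreaRect((W[m][:,:2]*1000).astype(np.float32)); print('lid handle',r,W[m].mean(0))
go(.442,.3885,.1,80)
E
```

```text
cyl [663.6 430.9] [22. 47.] sat 8.0 [156. 212.] z 0.029
cyl [ 593.4 -355. ] [29. 32.] sat 9.0 [437. 241.] z 0.029
cyl [ 516.  -311.3] [31. 31.] sat 8.0 [422. 268.] z 0.029
cyl [ 464.4 -377.5] [30. 30.] sat 8.0 [448. 286.] z 0.029
cyl [444.6 385.8] [33. 22.] sat 9.0 [166. 291.] z 0.03
cyl [ 418.8 -285.9] [31. 31.] sat 8.0 [414. 303.] z 0.029
cyl [ 314.3 -341.2] [29. 32.] sat 164.0 [436. 342.] z 0.029
lid handle ((604.8359985351562, 22.875795364379883), (14.134712219238281, 77.92271423339844), 4.399427890777588) [0.60412689 0.02399287 0.09675565]
pos [0.383  0.3319 0.1927] psi 34.0 tilt [-0.0006 -0.0007] -> shift [0.035  0.2017 0.2316] turnz -1.5336 w 0.0556 t 24.6 q [ 0.58  0.2   1.71 -0.    1.23 -0.02]
```

View pics/top1.png

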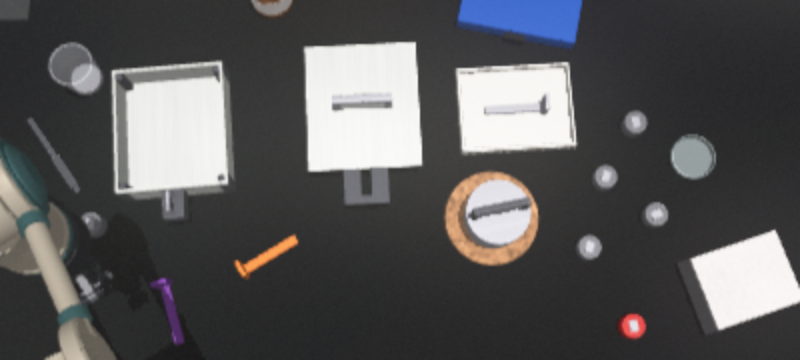

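Crop: the lid lies flat with its handle up on the stand (362,100), the pin is in the tray, and the canister is on the mat. All four mounts on the right are unmoved. The first mount to pick is the one beside the chest.

Emit:
carry_out(delta_pos=[[0.035,0.2,0.1],[0.035,0.2,0.1],[0.035,0.2,0.1],[0.035,0.2,0.1],[0.035,0.2,0.1],[0.035,0.2,0.1]], turn=[[0,0,-1],[0,0,-1],[0,0,-1],[0,0,-1],[0,0,-1],[0,0,-1]], claw=[-0.2,-0.2,-0.2,-0.2,-0.2,-0.2])

```text
clock: 25.2
position: [0.4437, 0.386, 0.1529]
ee_rot: [-0.0, 0.228, 0.974, -0.0]
contact_force: [-0.2, 0.1, -0.6]
width: 0.0512
gripper_force: 0.0
```

```bash
cat >> h.py <<'E'
def wm(x,y):
    d=manip.get_image('wrist'); W=cloud(d)
    m=(abs(W[...,2]-.0285)<.006)&(np.hypot(W[...,0]-x,W[...,1]-y)<.045)
    if m.sum()>50: c,r=cv2.minEnclosingCircle((W[m][:,:2]*1000).astype(np.float32)); print('mount',np.round(c,1),round(r,1),m.sum(),W[m].mean(0).round(4)); return d
    print('no mount'); return d
E
python3 - <<'E'
from h import *
wm(.442,.3885); go(.442,.3885,.002,80)
E
```

```text
mount [442.8 390. ] 16.2 1829 [0.4419 0.3905 0.0288]
pos [0.4435 0.3862 0.1532] psi 63.6 tilt [ 0.0001 -0.0004] -> shift [0.0061 0.0036 0.3779] turnz -0.5452 w 0.051 t 25.25 q [ 0.6   0.35  1.6  -0.    1.19 -0.51]
```

Emit:
carry_out(delta_pos=[[0.0065,0.0075,0],[0.0065,0.0075,0.1],[0.0065,0.0075,0.2],[0.0065,0.0075,0.29],[0.0065,0.0075,0.35],[0.0065,0.0075,0.374],[0.0065,0.0075,0.374],[0.0065,0.0075,0.374],[0.0065,0.0075,0.374],[0.0065,0.0075,0.374],[0.0065,0.0075,0.374],[0.0065,0.0075,0.374]], turn=[[0,0,-0.25],[0,0,-0.54],[0,0,-0.54],[0,0,-0.54],[0,0,-0.54],[0,0,-0.54],[0,0,-0.54],[0,0,-0.54],[0,0,-0.54],[0,0,-0.54],[0,0,-0.54],[0,0,-0.54]], claw=[-0.2,-0.2,-0.2,-0.2,-0.2,-0.2,-0.2,-0.2,1,1,1,1])

```text
clock: 26.45
position: [0.4432, 0.3917, 0.0056]
ee_rot: [0.002, 0.087, 0.996, 0.001]
contact_force: [-0.7, -0.2, 6.2]
width: 0.0306
gripper_force: 49.5
```

Emit:
carry_out(delta_pos=[[0,0,-0.05],[0,0,-0.15],[0,0,-0.25],[0,0,-0.35],[0,0,-0.35],[0,0,-0.35]], turn=[[0,0,0],[0,0,0],[0,0,0],[0,0,0.9],[0,0,0.9],[0,0,0.9]], claw=[1,1,1,1,1,1])

```text
clock: 27.05
position: [0.4428, 0.3915, 0.1462]
ee_rot: [0.001, 0.31, 0.951, 0.002]
contact_force: [-0.3, -0.2, -0.9]
width: 0.0305
gripper_force: 49.5
```

```bash
cat >> h.py <<'E'
def chest(u,v,z):  # chest centre from lid handle/rim
    a=np.radians(6.0); c=(.572,.283); return c[0]+u*np.cos(a)-v*np.sin(a), c[1]+u*np.sin(a)+v*np.cos(a), z
E
python3 - <<'E'
from h import *
s=manip.get_state(); print(s['gripper_force'])
x,y,z=chest(-.038,.042,.14); print(x,y); go(x,y,z,6); go(x,y,z,36)
d=manip.get_image('top'); W=cloud(d); h=cv2.cvtColor(d['image'],cv2.COLOR_RGB2HSV)
m=(abs(W[...,2]-.062)<.006)&(abs(W[...,0]-.572)<.105)&(abs(W[...,1]-.283)<.1)
print(cv2.minAreaRect((W[m][:,:2]*1000).astype(np.float32)),m.sum())
E
```

```text
49.53978359699249
0.5298179725187642 0.32079783800129663
pos [0.4428 0.3915 0.1462] psi 53.8 tilt [0.0039 0.0027] -> shift [-0.2799 -0.0144  0.016 ] turnz 1.595 w 0.0305 t 27.05 q [ 0.61  0.36  1.61 -0.    1.17 -0.33]
pos [0.4428 0.3915 0.1462] psi 53.8 tilt [0.0039 0.0027] -> shift [-0.2799 -0.0144  0.016 ] turnz 0.595 w 0.0305 t 27.05 q [ 0.61  0.36  1.61 -0.    1.17 -0.33]
((562.3981323242188, 281.7716064453125), (191.9902801513672, 153.3512420654297), 5.289467811584473) 577
```

Emit:
carry_out(delta_pos=[[-0.1,-0.005,0],[-0.2,-0.01,0],[-0.28,-0.014,0],[-0.28,-0.014,0],[-0.28,-0.014,0],[-0.28,-0.014,0]], turn=[[0,0,0.25],[0,0,0.5],[0,0,0.75],[0,0,1],[0,0,1],[0,0,1]], claw=[1,1,1,1,1,1])

```text
clock: 27.7
position: [0.5291, 0.3208, 0.1435]
ee_rot: [-0.0, 0.541, 0.841, -0.0]
contact_force: [0.0, 1.1, -0.6]
width: 0.0303
gripper_force: 49.5
```

Run:
```python
from h import *
x,y,z=chest(-.038,.042,.0105); go(x,y,z,6)
```

```text
pos [0.5291 0.3208 0.1435] psi 24.4 tilt [-0.0008 -0.0001] -> shift [-0.0009  0.0019  0.3325] turnz 0.6144 w 0.0303 t 27.7 q [0.43 0.4  1.54 0.   1.2  0.01]
```

Emit:
carry_out(delta_pos=[[0,0.002,0],[0,0.002,0],[0,0.002,0.1],[0,0.002,0.2],[0,0.002,0.28],[0,0.002,0.32],[0,0.002,0.331],[0,0.002,0.331],[0,0.002,0.331],[0,0.002,0.331],[0,0.002,0.331],[0,0.002,0.331]], turn=[[0,0,0.3],[0,0,0.61],[0,0,0.61],[0,0,0.61],[0,0,0.61],[0,0,0.61],[0,0,0.61],[0,0,0.61],[0,0,0.61],[0,0,0.61],[0,0,0.61],[0,0,0.61]], claw=[1,1,1,1,1,1,1,1,1,0,0,0])

```text
clock: 28.9
position: [0.5368, 0.3242, 0.0149]
ee_rot: [0.004, 0.668, 0.744, 0.007]
contact_force: [7.7, 1.3, 7.0]
width: 0.0426
gripper_force: 3.0
```

Emit:
carry_out(delta_pos=[[0,0,-0.05],[0,0,-0.15],[0,0,-0.27],[0,0,-0.38],[-0.6,0,-0.42],[-0.9,0,-0.42],[-0.9,0,-0.42],[-0.9,0,-0.42],[-0.9,0,-0.42],[-0.9,0,-0.42],[-0.9,0,-0.42],[-0.9,0,-0.42]], turn=[[0,0,0],[0,0,0],[0,0,0],[0,0,0],[0,0,1],[0,0,1],[0,0,1],[0,0,1],[0,0,1],[0,0,1],[0,0,1],[0,0,1]], claw=[0,0,0,0,0,-0.2,-0.2,-0.2,-0.2,-0.2,-0.2,-0.2])

```text
clock: 30.1
position: [0.5679, -0.0412, 0.1799]
ee_rot: [0.002, 0.839, 0.544, -0.0]
contact_force: [0.3, 1.5, -0.7]
width: 0.0512
gripper_force: 0.0
```

Run:
```python
from h import *
d,W=mounts(); cv2.imwrite('pics/top2.png',cv2.resize(d['image'][180:360,120:520],(800,360))[:,:,::-1])
go(.419,-.2865,.15,-30)
```

```text
cyl [662.6 432.1] [19. 45.] sat 8.0 [155. 212.] z 0.03
cyl [ 593.6 -355.6] [30. 31.] sat 9.5 [437. 241.] z 0.029
cyl [534.8 322.7] [31. 30.] sat 9.0 [192. 258.] z 0.033
cyl [ 515.5 -311.1] [31. 30.] sat 8.0 [422. 268.] z 0.03
cyl [ 465.2 -378.4] [30. 31.] sat 9.0 [448. 286.] z 0.029
cyl [ 419. -286.] [30. 30.] sat 8.0 [414. 303.] z 0.03
cyl [ 314.3 -340.6] [29. 31.] sat 163.0 [436. 342.] z 0.029
pos [ 0.5678 -0.0404  0.1797] psi -24.1 tilt [ 0.0012 -0.0021] -> shift [-0.7134 -0.0882  0.0751] turnz 0.1958 w 0.0512 t 30.15 q [-0.19  0.3   1.6  -0.    1.24  0.23]
```

The mount stands in the chest. The gripper brushed the wall lightly on release, so I'll place the rest further inward. Next is the mount at (0.419,-0.286).

Emit:
carry_out(delta_pos=[[-0.713,-0.088,0.0],[-0.713,-0.088,0.0],[-0.713,-0.088,0.0],[-0.713,-0.088,0.0],[-0.713,-0.088,0.0],[-0.713,-0.088,0.07],[-0.713,-0.088,0.07],[-0.713,-0.088,0.07],[-0.713,-0.088,0.07]], turn=[[0,0,0.2],[0,0,0.2],[0,0,0.2],[0,0,0.2],[0,0,0.2],[0,0,0.2],[0,0,0.2],[0,0,0.2],[0,0,0.2]], claw=[-0.2,-0.2,-0.2,-0.2,-0.2,-0.2,-0.2,-0.2,-0.2])

```text
clock: 31.05
position: [0.4199, -0.2814, 0.1518]
ee_rot: [0.0, 0.866, 0.5, 0.001]
contact_force: [1.1, 0.6, -0.1]
width: 0.0512
gripper_force: 0.0
```

Run:
```python
from h import *
wm(.419,-.286); go(.419,-.286,.004,-30)
```

```text
mount [ 420.1 -286.4] 16.0 1810 [ 0.4205 -0.2857  0.0286]
pos [ 0.42   -0.2815  0.152 ] psi -29.9 tilt [ 0.0013 -0.0002] -> shift [-0.0113  0.0029  0.3699] turnz 0.0026 w 0.0516 t 31.1 q [-0.73  0.23  1.78  0.    1.13 -0.21]
```

Emit:
carry_out(delta_pos=[[-0.0105,0.006,0.1],[-0.0105,0.006,0.2],[-0.0105,0.006,0.29],[-0.0105,0.006,0.35],[-0.0105,0.006,0.368],[-0.0105,0.006,0.368],[-0.0105,0.006,0.368],[-0.0105,0.006,0.368],[-0.0105,0.006,0.368],[-0.0105,0.006,0.368],[-0.0105,0.006,0.368]], turn=[[0,0,0],[0,0,0],[0,0,0],[0,0,0],[0,0,0],[0,0,0],[0,0,0],[0,0,0],[0,0,0],[0,0,0],[0,0,0]], claw=[-0.2,-0.2,-0.2,-0.2,-0.2,-0.2,-0.2,1,1,1,1])

```text
clock: 32.2
position: [0.4199, -0.2886, 0.0059]
ee_rot: [0.002, 0.867, 0.499, 0.001]
contact_force: [0.1, 1.0, 5.3]
width: 0.0306
gripper_force: 49.2
```

Emit:
carry_out(delta_pos=[[0,0,-0.08],[0,0,-0.2],[0,0,-0.32],[0,0,-0.42],[0.3,0.1,-0.45],[0.6,0.2,-0.45],[0.72,0.1,-0.45],[0.72,0.1,-0.45],[0.72,0.1,-0.45],[0.72,0.1,-0.45],[0.72,0.1,-0.45],[0.72,0.1,-0.45]], turn=[[0,0,0],[0,0,0],[0,0,0],[0,0,-0.2],[0,0,-0.4],[0,0,-0.6],[0,0,-0.6],[0,0,-0.6],[0,0,-0.6],[0,0,-0.6],[0,0,-0.6],[0,0,-0.6]], claw=[1,1,1,1,1,1,1,1,1,1,1,1])

```text
clock: 33.4
position: [0.5977, -0.0579, 0.1843]
ee_rot: [0.0, 0.777, 0.63, -0.0]
contact_force: [-0.3, -0.6, -0.5]
width: 0.0307
gripper_force: 49.7
```

Run:
```python
from h import *
print(manip.get_state()['gripper_force']);x,y,z=chest(.026,.043,.15); go(x,y,z,6)
```

```text
49.655410051345825
pos [ 0.5977 -0.0579  0.1843] psi -12.0 tilt [-0.0001 -0.0008] -> shift [ 0.9428 -0.2108  0.085 ] turnz -0.5987 w 0.0307 t 33.4 q [-0.21  0.34  1.53 -0.    1.27 -0.  ]
```

Emit:
carry_out(delta_pos=[[0.1,-0.02,0],[0.94,-0.21,0],[0.94,-0.21,0],[0.94,-0.21,0],[0.94,-0.21,0],[0.94,-0.21,0],[0.94,-0.21,0.085],[0.94,-0.21,0.085],[0.94,-0.21,0.085],[0.94,-0.21,0.085],[0.94,-0.21,0.085],[0.94,-0.21,0.085]], turn=[[0,0,0],[0,0,-0.2],[0,0,-0.4],[0,0,-0.6],[0,0,-0.6],[0,0,-0.6],[0,0,-0.6],[0,0,-0.6],[0,0,-0.6],[0,0,-0.6],[0,0,-0.6],[0,0,-0.6]], claw=[1,1,1,1,1,1,1,1,1,1,1,1])

```text
clock: 34.6
position: [0.5952, 0.3245, 0.151]
ee_rot: [0.001, 0.671, 0.742, 0.0]
contact_force: [-0.7, 1.0, -0.7]
width: 0.0306
gripper_force: 49.7
```

Run:
```python
from h import *
x,y,z=chest(.026,.043,.0115); go(x,y,z,6)
```

```text
pos [0.5952 0.3245 0.151 ] psi 5.8 tilt [ 0.0012 -0.0003] -> shift [ 0.0106 -0.0039  0.3487] turnz -0.0081 w 0.0306 t 34.6 q [ 0.4   0.48  1.39 -0.    1.27  0.3 ]
```

Emit:
carry_out(delta_pos=[[0.01,-0.004,0.1],[0.01,-0.004,0.2],[0.01,-0.004,0.29],[0.01,-0.004,0.335],[0.01,-0.004,0.348],[0.01,-0.004,0.348],[0.01,-0.004,0.348],[0.01,-0.004,0.348],[0.01,-0.004,0.348],[0.01,-0.004,0.348],[0.01,-0.004,0.348]], turn=[[0,0,0],[0,0,0],[0,0,0],[0,0,0],[0,0,0],[0,0,0],[0,0,0],[0,0,0],[0,0,0],[0,0,0],[0,0,0]], claw=[1,1,1,1,1,1,1,1,0.1,0.1,0.1])

```text
clock: 35.7
position: [0.5926, 0.3305, 0.0112]
ee_rot: [0.0, 0.67, 0.743, 0.0]
contact_force: [0.3, -0.4, -0.3]
width: 0.0388
gripper_force: 0.0
```

Emit:
carry_out(delta_pos=[[0,0,-0.05],[0,0,-0.15],[0,0,-0.27],[0,0,-0.38],[-0.6,0,-0.42],[-0.9,0,-0.42],[-0.9,0,-0.42],[-0.9,0,-0.42],[-0.9,0,-0.42],[-0.9,0,-0.42],[-0.9,0,-0.42],[-0.9,0,-0.42]], turn=[[0,0,0],[0,0,0],[0,0,0],[0,0,0],[0,0,1],[0,0,1],[0,0,1],[0,0,1],[0,0,1],[0,0,1],[0,0,1],[0,0,1]], claw=[0.1,0.1,0.1,0.1,0,-0.2,-0.2,-0.2,-0.2,-0.2,-0.2,-0.2])

```text
clock: 36.9
position: [0.6301, -0.0333, 0.1793]
ee_rot: [0.002, 0.84, 0.542, -0.0]
contact_force: [0.2, 0.6, -0.3]
width: 0.0512
gripper_force: 0.0
```

Run:
```python
from h import *
d,W=mounts()
go(.5157,-.311,.15,-30)
```

```text
cyl [662.6 432.5] [20. 45.] sat 9.0 [155. 212.] z 0.03
cyl [592.  331.3] [31. 30.] sat 9.0 [190. 238.] z 0.033
cyl [ 593.4 -355.4] [31. 30.] sat 10.0 [437. 241.] z 0.029
cyl [534.6 323.5] [31. 31.] sat 9.0 [192. 258.] z 0.033
cyl [ 515.3 -310.6] [31. 29.] sat 8.0 [422. 268.] z 0.029
cyl [ 464.8 -378.1] [30. 31.] sat 8.0 [447. 286.] z 0.029
cyl [ 314.2 -341.4] [29. 31.] sat 163.0 [436. 342.] z 0.029
pos [ 0.63   -0.0324  0.1791] psi -24.4 tilt [ 0.0009 -0.0023] -> shift [-0.7523  0.0268  0.074 ] turnz 0.1881 w 0.0516 t 36.95 q [-0.16  0.39  1.46 -0.    1.29  0.27]
```

Clean. Next is the mount at (0.516,-0.311).

Emit:
carry_out(delta_pos=[[-0.75,0.027,0.0],[-0.75,0.027,0.0],[-0.75,0.027,0.0],[-0.75,0.027,0.0],[-0.75,0.027,0.0],[-0.75,0.027,0.07],[-0.75,0.027,0.07],[-0.75,0.027,0.07],[-0.75,0.027,0.07]], turn=[[0,0,0.2],[0,0,0.2],[0,0,0.2],[0,0,0.2],[0,0,0.2],[0,0,0.2],[0,0,0.2],[0,0,0.2],[0,0,0.2]], claw=[-0.2,-0.2,-0.2,-0.2,-0.2,-0.2,-0.2,-0.2,-0.2])

```text
clock: 37.85
position: [0.5176, -0.3042, 0.1512]
ee_rot: [-0.0, 0.866, 0.5, 0.001]
contact_force: [0.2, 0.6, 0.4]
width: 0.0513
gripper_force: 0.0
```

Run:
```python
from h import *
wm(.5157,-.311); go(.516,-.311,.004,-30)
```

```text
mount [ 516.9 -311.3] 16.0 1805 [ 0.5173 -0.3105  0.0286]
pos [ 0.518  -0.3041  0.1515] psi -30.0 tilt [0.0011 0.0005] -> shift [-0.0177  0.004   0.3687] turnz 0.0003 w 0.0514 t 37.9 q [-0.65  0.37  1.57  0.    1.2  -0.12]
```

Emit:
carry_out(delta_pos=[[-0.015,0.005,0.1],[-0.015,0.005,0.2],[-0.015,0.005,0.29],[-0.015,0.005,0.35],[-0.015,0.005,0.367],[-0.015,0.005,0.367],[-0.015,0.005,0.367],[-0.015,0.005,0.367],[-0.015,0.005,0.367],[-0.015,0.005,0.367],[-0.015,0.005,0.367]], turn=[[0,0,0],[0,0,0],[0,0,0],[0,0,0],[0,0,0],[0,0,0],[0,0,0],[0,0,0],[0,0,0],[0,0,0],[0,0,0]], claw=[-0.2,-0.2,-0.2,-0.2,-0.2,-0.2,-0.2,1,1,1,1])

```text
clock: 39.0
position: [0.5168, -0.3129, 0.0062]
ee_rot: [0.002, 0.867, 0.499, 0.001]
contact_force: [1.1, 0.6, 5.9]
width: 0.03
gripper_force: 49.4
```

Emit:
carry_out(delta_pos=[[0,0,-0.08],[0,0,-0.2],[0,0,-0.32],[0,0,-0.42],[0.3,-0.05,-0.45],[0.6,-0.1,-0.45],[0.72,-0.15,-0.45],[0.72,-0.15,-0.45],[0.72,-0.15,-0.45],[0.72,-0.15,-0.45],[0.72,-0.15,-0.45],[0.72,-0.15,-0.45]], turn=[[0,0,0],[0,0,0],[0,0,0],[0,0,-0.2],[0,0,-0.4],[0,0,-0.6],[0,0,-0.6],[0,0,-0.6],[0,0,-0.6],[0,0,-0.6],[0,0,-0.6],[0,0,-0.6]], claw=[1,1,1,1,1,1,1,1,1,1,1,1])

```text
clock: 40.2
position: [0.608, -0.0321, 0.1844]
ee_rot: [0.0, 0.777, 0.63, -0.0]
contact_force: [1.2, -0.6, -0.7]
width: 0.0305
gripper_force: 49.6
```

Run:
```python
from h import *
print(manip.get_state()['gripper_force']);x,y,z=chest(0,.003,.15); go(x,y,z,6)
```

```text
49.57512080669403
pos [ 0.608  -0.0321  0.1844] psi -12.0 tilt [ 0.0002 -0.0009] -> shift [ 0.7592 -0.2535  0.0853] turnz -0.5986 w 0.0305 t 40.2 q [-0.17  0.35  1.51 -0.    1.28  0.04]
```

Emit:
carry_out(delta_pos=[[0.1,-0.03,0],[0.76,-0.253,0],[0.76,-0.253,0],[0.76,-0.253,0],[0.76,-0.253,0],[0.76,-0.253,0],[0.76,-0.253,0.085],[0.76,-0.253,0.085],[0.76,-0.253,0.085],[0.76,-0.253,0.085],[0.76,-0.253,0.085]], turn=[[0,0,0],[0,0,-0.2],[0,0,-0.4],[0,0,-0.6],[0,0,-0.6],[0,0,-0.6],[0,0,-0.6],[0,0,-0.6],[0,0,-0.6],[0,0,-0.6],[0,0,-0.6]], claw=[1,1,1,1,1,1,1,1,1,1,1])

```text
clock: 41.3
position: [0.5741, 0.2838, 0.1513]
ee_rot: [0.001, 0.671, 0.742, 0.001]
contact_force: [-0.1, -0.2, -0.4]
width: 0.0303
gripper_force: 49.6
```

Run:
```python
from h import *
x,y,z=chest(0,.003,.0115); go(x,y,z,6)
```

```text
pos [0.5741 0.2838 0.1513] psi 5.8 tilt [0.0022 0.0001] -> shift [ 0.0061 -0.0062  0.3496] turnz -0.008 w 0.0303 t 41.3 q [ 0.35  0.42  1.48 -0.    1.23  0.25]
```

Emit:
carry_out(delta_pos=[[0.003,-0.005,0.1],[0.003,-0.005,0.2],[0.003,-0.005,0.29],[0.003,-0.005,0.335],[0.003,-0.005,0.348],[0.003,-0.005,0.348],[0.003,-0.005,0.348],[0.003,-0.005,0.348],[0.003,-0.005,0.348],[0.003,-0.005,0.348],[0.003,-0.005,0.348]], turn=[[0,0,0],[0,0,0],[0,0,0],[0,0,0],[0,0,0],[0,0,0],[0,0,0],[0,0,0],[0,0,0],[0,0,0],[0,0,0]], claw=[1,1,1,1,1,1,1,1,0.1,0.1,0.1])

```text
clock: 42.4
position: [0.5709, 0.2867, 0.0112]
ee_rot: [0.0, 0.67, 0.743, 0.0]
contact_force: [0.5, 0.1, 0.2]
width: 0.0385
gripper_force: 0.0
```

Emit:
carry_out(delta_pos=[[0,0,-0.05],[0,0,-0.15],[0,0,-0.27],[0,0,-0.38],[-0.6,0,-0.42],[-0.9,0,-0.42],[-0.9,0,-0.42],[-0.9,0,-0.42],[-0.9,0,-0.42],[-0.9,0,-0.42],[-0.9,0,-0.42],[-0.9,0,-0.42]], turn=[[0,0,0],[0,0,0],[0,0,0],[0,0,0],[0,0,1],[0,0,1],[0,0,1],[0,0,1],[0,0,1],[0,0,1],[0,0,1],[0,0,1]], claw=[0.1,0.1,0.1,0.1,0,-0.2,-0.2,-0.2,-0.2,-0.2,-0.2,-0.2])

```text
clock: 43.6
position: [0.6084, -0.0771, 0.1792]
ee_rot: [0.002, 0.84, 0.542, -0.0]
contact_force: [-0.5, 0.7, -0.2]
width: 0.0514
gripper_force: 0.0
```

Run:
```python
from h import *
d,W=mounts()
go(.465,-.378,.15,-30)
```

```text
cyl [663.1 431.9] [20. 45.] sat 8.0 [155. 212.] z 0.029
cyl [591.8 331.3] [32. 30.] sat 9.0 [190. 238.] z 0.034
cyl [ 593.6 -355.1] [29. 32.] sat 10.0 [437. 241.] z 0.029
cyl [570.8 286.4] [32. 29.] sat 9.0 [206. 245.] z 0.033
cyl [534.1 323.3] [31. 30.] sat 9.0 [192. 258.] z 0.033
cyl [ 464.9 -377.6] [30. 30.] sat 8.0 [447. 287.] z 0.029
cyl [ 314.4 -341.6] [32. 29.] sat 163.0 [436. 342.] z 0.029
pos [ 0.6083 -0.0762  0.179 ] psi -24.4 tilt [ 0.0009 -0.0023] -> shift [-0.835  -0.0152  0.0739] turnz 0.1881 w 0.0509 t 43.65 q [-0.24  0.36  1.51 -0.    1.27  0.19]
```

Emit:
carry_out(delta_pos=[[-0.835,-0.015,0.0],[-0.835,-0.015,0.0],[-0.835,-0.015,0.0],[-0.835,-0.015,0.0],[-0.835,-0.015,0.0],[-0.835,-0.015,0.07],[-0.835,-0.015,0.07],[-0.835,-0.015,0.07],[-0.835,-0.015,0.07],[-0.835,-0.015,0.07]], turn=[[0,0,0.2],[0,0,0.2],[0,0,0.2],[0,0,0.2],[0,0,0.2],[0,0,0.2],[0,0,0.2],[0,0,0.2],[0,0,0.2],[0,0,0.2]], claw=[-0.2,-0.2,-0.2,-0.2,-0.2,-0.2,-0.2,-0.2,-0.2,-0.2])

```text
clock: 44.65
position: [0.4668, -0.3723, 0.1513]
ee_rot: [-0.0, 0.866, 0.5, 0.0]
contact_force: [-0.9, -0.0, 0.5]
width: 0.0509
gripper_force: 0.0
```

Run:
```python
from h import *
wm(.465,-.378); go(.4655,-.378,.004,-30)
```

```text
mount [ 465.8 -378.6] 15.9 1810 [ 0.4662 -0.3778  0.0286]
pos [ 0.467  -0.3723  0.1514] psi -30.0 tilt [0.0009 0.0002] -> shift [-0.0145  0.0037  0.3685] turnz 0.0006 w 0.0517 t 44.7 q [-0.79  0.36  1.58  0.    1.2  -0.27]
```

Emit:
carry_out(delta_pos=[[-0.013,0.004,0.1],[-0.013,0.004,0.2],[-0.013,0.004,0.29],[-0.013,0.004,0.35],[-0.013,0.004,0.367],[-0.013,0.004,0.367],[-0.013,0.004,0.367],[-0.013,0.004,0.367],[-0.013,0.004,0.367],[-0.013,0.004,0.367],[-0.013,0.004,0.367]], turn=[[0,0,0],[0,0,0],[0,0,0],[0,0,0],[0,0,0],[0,0,0],[0,0,0],[0,0,0],[0,0,0],[0,0,0],[0,0,0]], claw=[-0.2,-0.2,-0.2,-0.2,-0.2,-0.2,-0.2,1,1,1,1])

```text
clock: 45.8
position: [0.4658, -0.3802, 0.0062]
ee_rot: [0.002, 0.867, 0.499, 0.001]
contact_force: [1.7, 1.3, 6.5]
width: 0.0303
gripper_force: 49.5
```

Emit:
carry_out(delta_pos=[[0,0,-0.08],[0,0,-0.2],[0,0,-0.32],[0,0,-0.42],[0.3,0,-0.45],[0.6,0,-0.45],[0.85,0,-0.45],[0.85,0,-0.45],[0.85,0,-0.45],[0.85,0,-0.45],[0.85,0,-0.45],[0.85,0,-0.45]], turn=[[0,0,0],[0,0,0],[0,0,0],[0,0,-0.2],[0,0,-0.4],[0,0,-0.6],[0,0,-0.6],[0,0,-0.6],[0,0,-0.6],[0,0,-0.6],[0,0,-0.6],[0,0,-0.6]], claw=[1,1,1,1,1,1,1,1,1,1,1,1])

```text
clock: 47.0
position: [0.6374, -0.0801, 0.1845]
ee_rot: [-0.0, 0.776, 0.631, 0.002]
contact_force: [-0.7, -0.1, -1.3]
width: 0.0304
gripper_force: 49.6
```

Run:
```python
from h import *
print(manip.get_state()['gripper_force']);x,y,z=chest(-.027,-.036,.15); go(x,y,z,6)
```

```text
49.5941698551178
pos [ 0.6374 -0.0801  0.1845] psi -11.8 tilt [0.0026 0.0023] -> shift [ 0.7486 -0.3826  0.0875] turnz -0.5932 w 0.0304 t 47.0 q [-0.23  0.4   1.43  0.    1.31 -0.03]
```

Emit:
carry_out(delta_pos=[[0.1,-0.05,0],[0.747,-0.381,0],[0.747,-0.381,0],[0.747,-0.381,0],[0.747,-0.381,0],[0.747,-0.381,0],[0.747,-0.381,0.08],[0.747,-0.381,0.085],[0.747,-0.381,0.085],[0.747,-0.381,0.085],[0.747,-0.381,0.085]], turn=[[0,0,0],[0,0,-0.2],[0,0,-0.4],[0,0,-0.6],[0,0,-0.6],[0,0,-0.6],[0,0,-0.6],[0,0,-0.6],[0,0,-0.6],[0,0,-0.6],[0,0,-0.6]], claw=[1,1,1,1,1,1,1,1,1,1,1])

```text
clock: 48.1
position: [0.5499, 0.2376, 0.1511]
ee_rot: [0.001, 0.671, 0.742, 0.001]
contact_force: [0.7, -0.4, -0.2]
width: 0.0301
gripper_force: 49.6
```

Run:
```python
from h import *
x,y,z=chest(-.027,-.036,.0115); go(x,y,z,6)
```

```text
pos [0.5499 0.2376 0.1511] psi 5.8 tilt [ 0.002  -0.0001] -> shift [ 0.0173 -0.0015  0.3489] turnz -0.0071 w 0.0301 t 48.1 q [ 0.29  0.36  1.58 -0.    1.2   0.19]
```

Emit:
carry_out(delta_pos=[[0.014,0,0.1],[0.014,0,0.2],[0.014,0,0.29],[0.014,0,0.335],[0.014,0,0.348],[0.014,0,0.348],[0.014,0,0.348],[0.014,0,0.348],[0.014,0,0.348],[0.014,0,0.348],[0.014,0,0.348]], turn=[[0,0,0],[0,0,0],[0,0,0],[0,0,0],[0,0,0],[0,0,0],[0,0,0],[0,0,0],[0,0,0],[0,0,0],[0,0,0]], claw=[1,1,1,1,1,1,1,1,0.1,0.1,0.1])

```text
clock: 49.2
position: [0.5484, 0.2446, 0.0112]
ee_rot: [0.0, 0.67, 0.743, 0.0]
contact_force: [0.1, -0.6, -1.1]
width: 0.0391
gripper_force: 0.0
```

Emit:
carry_out(delta_pos=[[0,0,-0.05],[0,0,-0.15],[0,0,-0.27],[0,0,-0.38],[-0.6,0,-0.42],[-0.9,0.1,-0.42],[-0.9,0.1,-0.42],[-0.9,0.1,-0.42],[-0.9,0.1,-0.42],[-0.9,0.1,-0.42],[-0.9,0.1,-0.42],[-0.9,0.1,-0.42]], turn=[[0,0,0],[0,0,0],[0,0,0],[0,0,0],[0,0,1],[0,0,1],[0,0,1],[0,0,1],[0,0,1],[0,0,1],[0,0,1],[0,0,1]], claw=[0.1,0.1,0.1,0.1,0,-0.2,-0.2,-0.2,-0.2,-0.2,-0.2,-0.2])

```text
clock: 50.4
position: [0.6262, -0.1149, 0.179]
ee_rot: [0.002, 0.84, 0.542, -0.0]
contact_force: [-0.3, 0.5, -1.0]
width: 0.051
gripper_force: 0.0
```

Run:
```python
from h import *
d,W=mounts()
go(.594,-.355,.15,-30)
```

```text
cyl [592.3 331.8] [31. 30.] sat 9.0 [190. 238.] z 0.033
cyl [ 592.9 -354.8] [30. 30.] sat 9.0 [437. 241.] z 0.03
cyl [571.  286.5] [32. 29.] sat 9.0 [206. 245.] z 0.033
cyl [548.2 243.8] [30. 30.] sat 9.0 [221. 254.] z 0.033
cyl [535.2 322.5] [31. 29.] sat 9.0 [192. 258.] z 0.033
cyl [ 314.3 -341.8] [29. 32.] sat 164.0 [436. 342.] z 0.029
pos [ 0.6261 -0.1146  0.1788] psi -24.3 tilt [ 0.0013 -0.0028] -> shift [-0.5805  0.1744  0.0735] turnz 0.1885 w 0.0511 t 50.45 q [-0.29  0.4   1.45 -0.    1.29  0.14]
```

Emit:
carry_out(delta_pos=[[-0.58,0.174,0.0],[-0.58,0.174,0.0],[-0.58,0.174,0.0],[-0.58,0.174,0.0],[-0.58,0.174,0.0],[-0.58,0.174,0.07],[-0.58,0.174,0.07],[-0.58,0.174,0.07],[-0.58,0.174,0.07]], turn=[[0,0,0.2],[0,0,0.2],[0,0,0.2],[0,0,0.2],[0,0,0.2],[0,0,0.2],[0,0,0.2],[0,0,0.2],[0,0,0.2]], claw=[-0.2,-0.2,-0.2,-0.2,-0.2,-0.2,-0.2,-0.2,-0.2])

```text
clock: 51.35
position: [0.5947, -0.3481, 0.1521]
ee_rot: [0.0, 0.866, 0.5, 0.0]
contact_force: [0.6, -0.2, 0.4]
width: 0.051
gripper_force: 0.0
```

Run:
```python
from h import *
wm(.593,-.355); go(.594,-.355,.004,-30)
```

```text
mount [ 594.2 -355.6] 16.1 1793 [ 0.5946 -0.3546  0.0287]
pos [ 0.5948 -0.3483  0.1523] psi -30.0 tilt [ 0.0016 -0.0009] -> shift [-0.0155  0.006   0.3708] turnz 0.0006 w 0.0514 t 51.4 q [-0.63  0.49  1.36  0.    1.29 -0.11]
```

Emit:
carry_out(delta_pos=[[-0.014,0.006,0.1],[-0.014,0.006,0.2],[-0.014,0.006,0.29],[-0.014,0.006,0.35],[-0.014,0.006,0.369],[-0.014,0.006,0.369],[-0.014,0.006,0.369],[-0.014,0.006,0.369],[-0.014,0.006,0.369],[-0.014,0.006,0.369],[-0.014,0.006,0.369]], turn=[[0,0,0],[0,0,0],[0,0,0],[0,0,0],[0,0,0],[0,0,0],[0,0,0],[0,0,0],[0,0,0],[0,0,0],[0,0,0]], claw=[-0.2,-0.2,-0.2,-0.2,-0.2,-0.2,-0.2,1,1,1,1])

```text
clock: 52.5
position: [0.5945, -0.3566, 0.0057]
ee_rot: [0.002, 0.866, 0.499, 0.001]
contact_force: [0.4, 0.1, 6.0]
width: 0.03
gripper_force: 49.7
```

Emit:
carry_out(delta_pos=[[0,0,-0.08],[0,0,-0.2],[0,0,-0.32],[0,0,-0.42],[0.3,-0.1,-0.45],[0.6,-0.2,-0.45],[0.8,-0.3,-0.45],[0.8,-0.3,-0.45],[0.8,-0.3,-0.45],[0.8,-0.3,-0.45],[0.8,-0.3,-0.45],[0.8,-0.3,-0.45]], turn=[[0,0,0],[0,0,0],[0,0,0],[0,0,-0.2],[0,0,-0.4],[0,0,-0.6],[0,0,-0.6],[0,0,-0.6],[0,0,-0.6],[0,0,-0.6],[0,0,-0.6],[0,0,-0.6]], claw=[1,1,1,1,1,1,1,1,1,1,1,1])

```text
clock: 53.7
position: [0.6499, -0.0127, 0.1839]
ee_rot: [-0.001, 0.776, 0.631, 0.001]
contact_force: [-0.4, -0.9, 0.1]
width: 0.0306
gripper_force: 49.5
```

Run:
```python
from h import *
print(manip.get_state()['gripper_force']);x,y,z=chest(.028,-.036,.15); go(x,y,z,6)
```

```text
49.545437693595886
pos [ 0.6499 -0.0127  0.1839] psi -11.8 tilt [0.001  0.0031] -> shift [ 0.6193 -0.2474  0.0865] turnz -0.5923 w 0.0306 t 53.7 q [-0.13  0.41  1.41  0.    1.31  0.08]
```

Emit:
carry_out(delta_pos=[[0.1,-0.04,0],[0.618,-0.247,0],[0.618,-0.247,0],[0.618,-0.247,0],[0.618,-0.247,0],[0.618,-0.247,0],[0.618,-0.247,0.08],[0.618,-0.247,0.085],[0.618,-0.247,0.085],[0.618,-0.247,0.085],[0.618,-0.247,0.085]], turn=[[0,0,0],[0,0,-0.2],[0,0,-0.4],[0,0,-0.6],[0,0,-0.6],[0,0,-0.6],[0,0,-0.6],[0,0,-0.6],[0,0,-0.6],[0,0,-0.6],[0,0,-0.6]], claw=[1,1,1,1,1,1,1,1,1,1,1])

```text
clock: 54.8
position: [0.606, 0.243, 0.1507]
ee_rot: [0.001, 0.67, 0.742, 0.001]
contact_force: [0.3, -0.4, -0.5]
width: 0.0305
gripper_force: 49.7
```

Run:
```python
from h import *
x,y,z=chest(.028,-.036,.0115); go(x,y,z,6)
```

```text
pos [0.606  0.243  0.1507] psi 5.8 tilt [0.0023 0.0004] -> shift [ 0.0182 -0.005   0.348 ] turnz -0.0059 w 0.0305 t 54.8 q [ 0.27  0.44  1.45 -0.    1.24  0.17]
```

After release I'll rise and retreat toward the base side, clear of everything.

Emit:
carry_out(delta_pos=[[0.015,-0.004,0.1],[0.015,-0.004,0.2],[0.015,-0.004,0.29],[0.015,-0.004,0.335],[0.015,-0.004,0.347],[0.015,-0.004,0.347],[0.015,-0.004,0.347],[0.015,-0.004,0.347],[0.015,-0.004,0.347],[0.015,-0.004,0.347],[0.015,-0.004,0.347]], turn=[[0,0,0],[0,0,0],[0,0,0],[0,0,0],[0,0,0],[0,0,0],[0,0,0],[0,0,0],[0,0,0],[0,0,0],[0,0,0]], claw=[1,1,1,1,1,1,1,1,0.1,0.1,0.1])

```text
clock: 55.9
position: [0.6029, 0.2496, 0.0108]
ee_rot: [0.0, 0.67, 0.743, 0.0]
contact_force: [0.0, -0.1, -0.2]
width: 0.0385
gripper_force: 0.0
```

Emit:
carry_out(delta_pos=[[0,0,-0.05],[0,0,-0.15],[0,0,-0.27],[0,0,-0.38],[-0.3,-0.2,-0.5],[-0.6,-0.5,-0.5],[-0.6,-0.5,-0.5],[-0.6,-0.5,-0.5],[-0.6,-0.5,-0.5],[-0.6,-0.5,-0.5],[-0.6,-0.5,-0.5],[-0.6,-0.5,-0.5]], turn=[[0,0,0],[0,0,0],[0,0,0],[0,0,0],[0,0,0],[0,0,0],[0,0,0],[0,0,0],[0,0,0],[0,0,0],[0,0,0],[0,0,0]], claw=[0.1,0.1,0.1,0.1,0,0,0,0,0,0,0,0])

```text
clock: 57.1
position: [0.4271, -0.0113, 0.2112]
ee_rot: [0.001, 0.671, 0.741, -0.0]
contact_force: [-0.1, 0.8, 0.6]
width: 0.0425
gripper_force: 0.0
```

Run:
```python
from h import *
d,W=mounts(); cv2.imwrite('pics/top9.png',cv2.resize(d['image'][160:360,120:520],(800,400))[:,:,::-1]); print(manip.get_state()['position'],manip.get_state()['clock'])
```

```text
cyl [663.  432.6] [19. 45.] sat 8.0 [155. 212.] z 0.029
cyl [602.8 249.7] [31. 29.] sat 9.0 [220. 234.] z 0.033
cyl [591.8 331.2] [32. 30.] sat 9.5 [190. 238.] z 0.033
cyl [570.6 286.1] [31. 29.] sat 9.0 [206. 245.] z 0.033
cyl [548.2 244.1] [30. 31.] sat 9.0 [220. 254.] z 0.034
cyl [535.  323.7] [32. 30.] sat 9.0 [192. 258.] z 0.033
cyl [ 314.3 -340.7] [31. 29.] sat 164.0 [436. 342.] z 0.03
[ 0.42820749 -0.01029436  0.21101549] 57.15
```

View pics/top9.png

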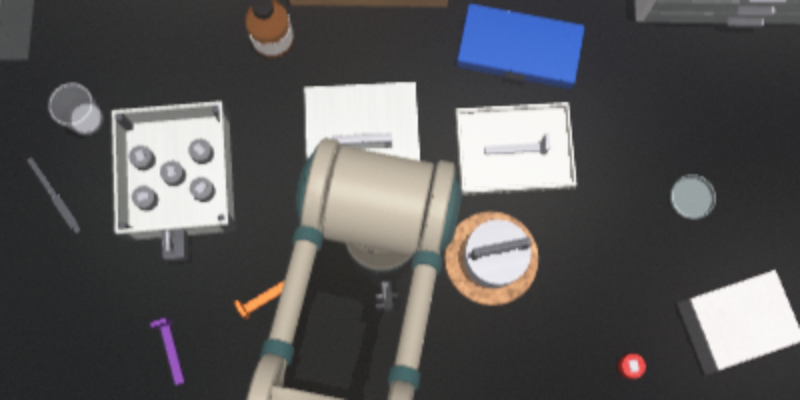

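All five mounts stand in the chest (142–202,150–197). The lid, pin and canister are in place, and the bystanders are unmoved. Handing in.

```bash
python3 -c "
from rig import manip
print(manip.sign_off())"
```

```text
the job is handed in; nothing more can be done
None
```

I handed the job in at about 57 s: canister on the mat, pin in the tray, lid flat with its handle up on the stand, and all five mounts standing in the chest; no verdict came back.

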